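# Stand the tipped sample bottle back in its rack and lock the retaining bar across it

### The arm

A 7-joint arm with a two-finger parallel gripper is mounted at the origin on the work surface. World frame = base frame: x ahead of the robot, y to its left, z up, the work surface at z = 0. Lengths are in m, angles in rad, forces in N, time in s.
With the tool pointing down it reaches from about 0.4 to 0.875 m from the base axis. Payload 19.3 kg.
Tool frame: the origin (TCP) lies at the very end of the fingers, on their centre line; the grasp point (between the pads) lies 19 mm behind it; z points along the fingers, y is the direction in which the jaws open and shut (so a half turn about z gives the same grasp; the last joint's range is limited). The gripper opens to 85 mm and grips with 20 to 120 N. Pads are 22 mm wide; open, the fingers measure 114 mm over their backs; the gripper's body (76 mm by 85 mm) begins 54 mm behind the grasp point. The pads swing forward as they close: fully open they stand 13 mm farther back than shut.
Start: joints at [-1.309, 0.521, -0.036, 1.599, 0.021, 1.021, -0.113], TCP at [0.204, 0.591, 0.231] pointing down, gripper open.
Joint ranges: [-2.91, 2.91], [-0.3, 2.13], [-1.5, 1.42], [0.17, 2.43], [-1.26, 4.41], [0.16, 1.93], [-2.52, 2.52]. Speed limits (rad/s): [1.89, 1.89, 2.39, 2.39, 3.01, 3.01, 3.01].

### API

Orientations are given as [roll, pitch, yaw] about the fixed x, y, z axes, in that order (R = Rz(yaw) Ry(pitch) Rx(roll)).
In Python, from workcell import bot gives the robot as it stands.
- The arm moves only by the tool apply_moves, never from a script. Its argument "commands" is a list of rows, each an object with "travel": the shift along the tool's x, y, z in m, a list of three; "twist": the turn, a rotation vector about the tool's x, y, z in degrees, a list of three; "claw": the finger opening in m, from 0 to 0.0854. A call has 1 to 10 rows; each row is the pose to reach, as a shift and turn from the pose commanded when the call began, along the tool's axes at that moment; what a row does not reach only later rows make up. A row lasts 1/10 s, in which the tool goes at most 50 mm and 8.59 degrees, less where a joint would pass 70% of its speed; a pose out of reach is approached as far as the arm can. A call with a gripper value outside its range is refused whole. The fingers move at their own pace and stop on an object; "force" is the grip in N (left out, the last holds). Time passes only in rows, so rows that repeat a pose let the fingers close. It gives the time, the measured TCP pose, the force and the opening at its end, in the units of the state.
- bot.observe(): the state, without advancing time (a new reading comes with each control period).
- bot.grab_frame(name): name is "scene" or "top" or "wrist"; returns a dict with "frame" (480x640x3 uint8, blue, green, red), "fx", "fy", "cx", "cy" (pixels), "dist" ([k1, k2, p1, p2, k3] as OpenCV has them; the pictures are not rectified), "pose" (4x4, takes a point from camera to world coordinates); the wrist camera has in their place "tool_from_camera" (4x4, takes a point from camera to tool coordinates, whose origin is the TCP and whose axes are the flange's). Camera axes: x right, y up, looking along -z (the intrinsics and any distortion apply to the point x, -y, -z); pixel columns grow to the right and rows downward; lengths in m; the calibration is good to about 2 mm. A picture is of the moment at which its call begins: read the wrist's pose just before it. There is no depth.
- bot.job_done(): hands the job in, once; it reports no verdict.
The state is a dict: "clock": time; "qpos": joint angles; "qd": joint speeds; "joint_efforts": joint torques, N m; "position": TCP position; "tool_rot": TCP orientation; "force": force on the tool from outside, world axes, zero at the start; "moment": the same for the moment, N m; "grip_width": finger opening in m.
Only numpy, scipy, OpenCV 4.12 (cv2) and the standard library are available. Lean on these libraries where they do the work, as an engineer would, in place of code of your own. Each camera call takes 0.05 s, during which the arm holds its last target.

### The job

One sample bottle has fallen out of the rack and lies on the bench: stand it upright in the rack's lane, in the free place between the two other bottles. Then lock the steel retaining bar across the rack above the three caps: slip one end under the roof of the keeper, push it in against the sprung plunger, and lower the other end into the open saddle so that the plunger holds the bar against the saddle's end wall, lying flat on both posts. Do not knock over the other two bottles, the flow meter or the spray can.

Things in the scene. Friction and masses are not known exactly. Their poses are not given: they have to be found in the camera images.
- rack: Fixed grey and aluminium rack; origin: centre of its underside, z up, y along the lane from keeper post (y -102 mm) to saddle post (+98). Base plate 76 x 236 x 6 mm, its top is the lane floor; two rails 52 mm apart rise 10 mm above it. Lane free for y -88 to +88. Posts 40 mm wide (x), their seats for the bar 100 mm above the bench.
- lane_middle (a point): Point on the lane floor half-way between the posts, 6 mm above the bench: the middle of the free place. Axes as the rack's.
- keeper_seat (a point): On the keeper post's seat, 100 mm above the bench, at the keeper's mouth on the centre line (rack y -86 mm); rack axes. The keeper is a pocket open to +y: 30 mm wide between cheeks, 16 mm high from seat to underside of its roof (roof top 122 mm above the bench). The sprung plunger's face stands 6 mm inside the mouth (rack y -92).
- saddle_seat (a point): Point on the seat of the saddle post, 100 mm above the bench, at the foot of the inner face of its end wall (rack y = +102 mm). The end wall rises 14 mm above the seat; the cheeks at the sides rise 10 mm and are 30 mm apart; open above. Axes as the rack's.
- plunger (a joint): Sprung plunger in the keeper, m: 0 = free, grows as it is pushed in (towards rack -y), stop at 0.014. It pushes back with 4 N at first and 5 N more per 10 mm (7 N at 6 mm, 11 N at the stop). With the 200 mm bar locked against the end wall it reads 0.006.
- bar_grip (a point): Steel bar 200 mm long (its y), 24 wide, 10 thick, 0.2 to 0.4 kg, with a grip rib upright on the middle of its top: 60 long along the bar, 14 thick, 32 high (top 42 mm above underside). Lies on the bench rib up. This point: bar's centre, 25 mm above its underside, 15 mm above the bar's upper face; z up. Both ends alike.
- tipped_mid (a point): Fallen bottle lying on the bench, 90 mm tall: amber body 44 mm in diameter, 50 long, with two flat strips on opposite sides, on one of which it lies; shoulder to 60, black cap 30 mm in diameter from 58 to 90 mm above the foot; 0.16 kg (+-25 %), centre of mass 33 mm above the foot. This point: on its axis 45 mm from the foot; z from foot to cap. All three bottles alike.
- bottle_k_mid (a point): Bottle standing in the lane next to the keeper; point on its axis 45 mm above its foot, z from foot to cap.
- bottle_s_mid (a point): Bottle standing in the lane next to the saddle; point on its axis 45 mm above its foot, z from foot to cap.
- flowmeter: Bystander: black and steel flow meter block, 36 x 92 x 51 mm (long along its y, with pipe stubs), on the bench in front of the rack. Origin: centre of its underside, z up.
- spray: Bystander: spray can, 54 mm in diameter, 150 mm high, standing to the left of the rack. Origin: centre of its underside, z up.
Mind the look-alikes: they are no part of the job. What is shaped like the part that bears bar_grip but green or pink is not meant.

How it is judged:
By the outcome, as a careful person would: the job done as asked, in the order asked, and still so for the second after the job is handed in, with the robot touching nothing.
It also fails if it takes over 64 s, if anything falls off the work surface, if the arm or the gripper's body presses on something with over 40 N, if the wrist force passes 120 N, or if a joint passes its speed limit or range.

## Working session

There is one attempt and no reset: what is moved stays moved. The work goes in short steps, Python scripts to look and compute and a tool call to move; the robot and the scene stay as the last step left them, time stands still between calls to the robot, and variables do not carry over. Pictures are saved under pics/ and viewed, and the job is handed in when it is done.

Besides the shell and the picture viewer there is one more tool, called in YAML: its name, and indented under it one key for each argument. apply_moves: Moves the arm, as the interface text tells. Its arguments: {"type":"object","properties":{"commands":{"type":"array"},"force":{"type":"number"}},"required":["commands"]}

```bash
ls; mkdir -p pics
python3 - <<'E'
from workcell import bot
import cv2,json
s=bot.observe();print(s)
import pickle
d={}
for n in ["scene","top","wrist"]:
    f=bot.grab_frame(n);d[n]=f;cv2.imwrite(f"pics/{n}0.png",f["frame"])
    print(n,f["fx"],f["fy"],f["cx"],f["cy"],f["dist"],f.get("pose"),f.get("tool_from_camera"))
pickle.dump((s,d),open("f0.pkl","wb"))
E
```

```text
pics
{'clock': 0.0, 'qpos': array([-1.30919883,  0.52206031, -0.03630972,  1.59997681,  0.02121214,
        1.02109343, -0.11282303]), 'qd': array([-3.59011641e-05, -1.40046818e-03, -5.71439899e-04,  5.61545815e-04,
       -7.75140367e-04, -1.46312651e-03, -1.24276951e-03]), 'joint_efforts': array([-6.38615184e-04, -9.27099609e+01,  1.98000938e+00, -3.69926155e+01,
        1.79554633e-02,  8.09243415e-03,  1.14286436e-05]), 'position': array([0.20353041, 0.59058806, 0.23070826]), 'tool_rot': array([-3.14044440e+00,  1.00455268e-04,  2.80975267e+00]), 'force': array([ 0.49909524, -0.20416462, -0.33718586]), 'moment': array([0.05025832, 0.01848147, 0.00198983]), 'grip_width': 0.08550461289818546}
scene 458.0961099737344 458.0961099737344 321.45787061309744 242.7920898886296 [-0.0622739  0.         0.         0.         0.       ] [[ 0.25225319 -0.65315037  0.71397684  1.22944511]
 [ 0.96743514  0.15427546 -0.20066971 -0.14345263]
 [ 0.02091839  0.74134586  0.67079709  0.83542817]
 [ 0.          0.          0.          1.        ]] None
top 489.36544569598215 489.36544569598215 323.5637158584423 239.22062699508132 [-0.10087052  0.          0.          0.          0.        ] [[-0.02566775  0.984397   -0.17407964  0.28611496]
 [-0.9993381  -0.02975762 -0.02092459  0.06936227]
 [-0.02577829  0.17342733  0.98450924  1.04440336]
 [ 0.          0.          0.          1.        ]] None
wrist 365.25503535357484 365.25503535357484 321.6609207835346 236.5275562627369 [0.00104192 0.         0.         0.         0.        ] None [[-3.01208574e-04  9.46061874e-01  3.23985863e-01  8.31602475e-02]
 [ 9.99999788e-01  4.71939148e-04 -4.48399583e-04 -2.71184804e-04]
 [-5.77115362e-04  3.23985659e-01 -9.46061816e-01 -1.43588145e-01]
 [ 0.00000000e+00  0.00000000e+00  0.00000000e+00  1.00000000e+00]]
```

View pics/scene0.png

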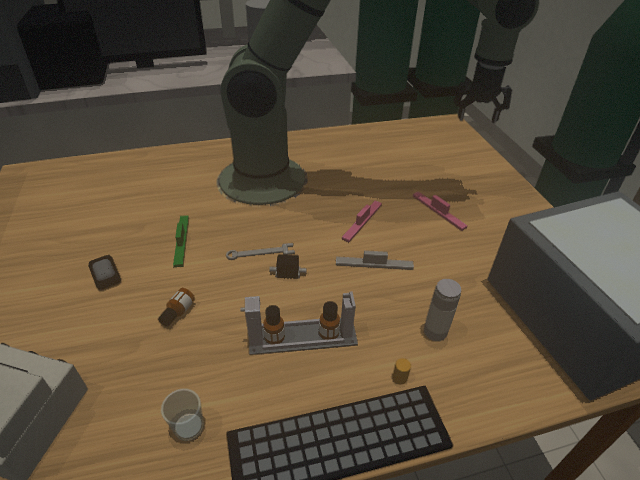

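View pics/top0.png

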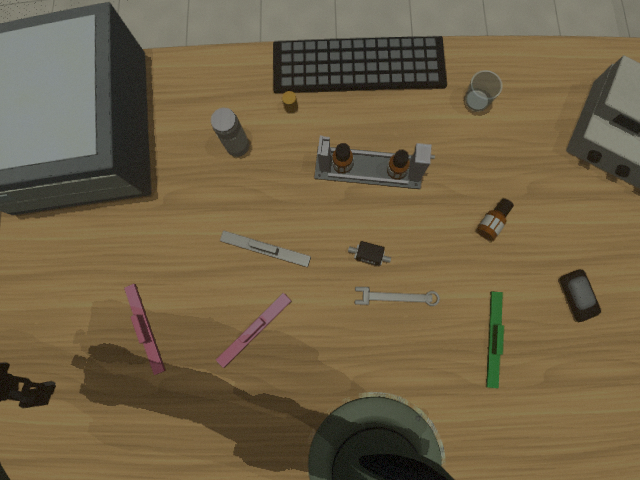

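View pics/wrist0.png

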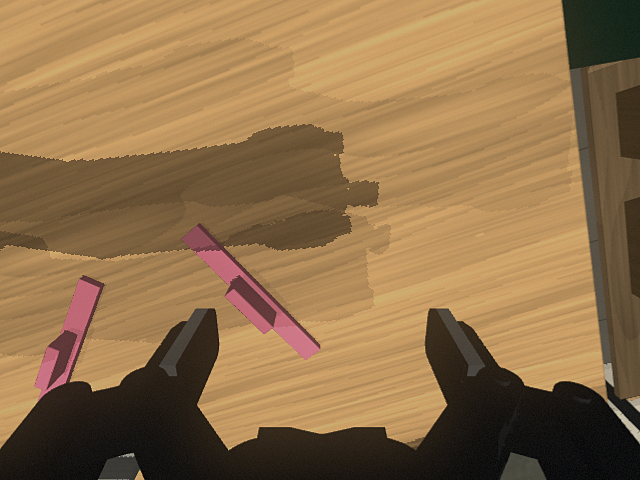

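```bash
cat > h.py <<'E'
import numpy as np,cv2,pickle
from scipy.spatial.transform import Rotation as Ro
def und(f,px):
    K=np.array([[f["fx"],0,f["cx"]],[0,f["fy"],f["cy"]],[0,0,1]])
    p=cv2.undistortPoints(np.array(px,float).reshape(-1,1,2),K,np.array(f["dist"])).reshape(-1,2)
    return np.c_[p[:,0],-p[:,1],-np.ones(len(p))]
def Tool(s):
    T=np.eye(4);T[:3,:3]=Ro.from_euler("xyz",s["tool_rot"]).as_matrix();T[:3,3]=s["position"];return T
def campose(f,s=None):
    return np.array(f["pose"]) if f.get("pose") is not None else Tool(s)@np.array(f["tool_from_camera"])
def rays(f,px,s=None):
    P=campose(f,s);return P[:3,3],und(f,px)@P[:3,:3].T
def plane(f,px,z,s=None):
    o,d=rays(f,px,s);t=(z-o[2])/d[:,2];return o+t[:,None]*d
def proj(f,X,s=None):
    P=campose(f,s);q=(np.atleast_2d(X)-P[:3,3])@P[:3,:3]
    K=np.array([[f["fx"],0,f["cx"]],[0,f["fy"],f["cy"]],[0,0,1]])
    q=q*[1,-1,-1]
    return cv2.projectPoints(q,np.zeros(3),np.zeros(3),K,np.array(f["dist"]))[0].reshape(-1,2)
def tri(obs):
    A=np.zeros((3,3));b=np.zeros(3)
    for f,px,s in obs:
        o,d=rays(f,[px],s);d=d[0]/np.linalg.norm(d[0]);M=np.eye(3)-np.outer(d,d);A+=M;b+=M@o
    return np.linalg.solve(A,b)
def crop(img,x0,y0,x1,y1,k,name):
    cv2.imwrite(name,cv2.resize(img[y0:y1,x0:x1],None,fx=k,fy=k,interpolation=cv2.INTER_CUBIC))
E
python3 - <<'E'
from h import *
s,d=pickle.load(open("f0.pkl","rb"))
t=d["top"]["frame"];c=d["scene"]["frame"]
a=cv2.resize(t[120:200,300:440],None,fx=5,fy=5,interpolation=2)
cv2.imwrite("pics/c1.png",a)
crop(c,230,270,370,365,5,"pics/c2.png")
crop(t,210,180,350,280,5,"pics/c3.png")
crop(t,460,180,540,260,7,"pics/c4.png")
E
```

```text
(no output)
```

View pics/c1.png

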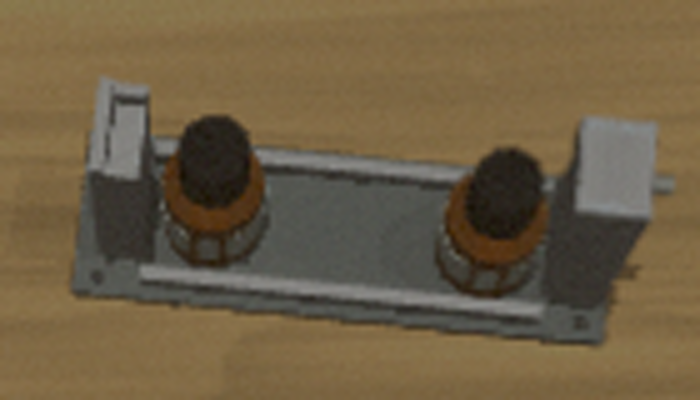

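View pics/c2.png

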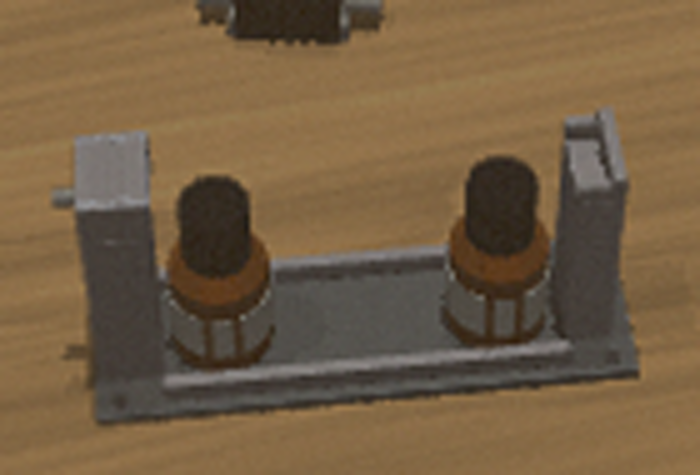

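View pics/c3.png

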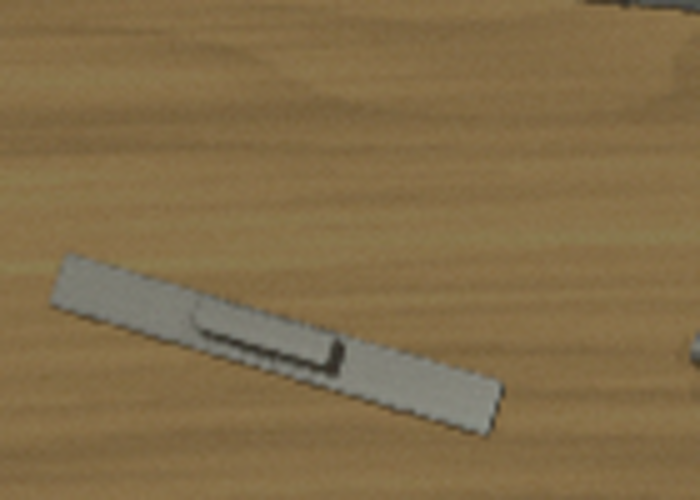

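View pics/c4.png

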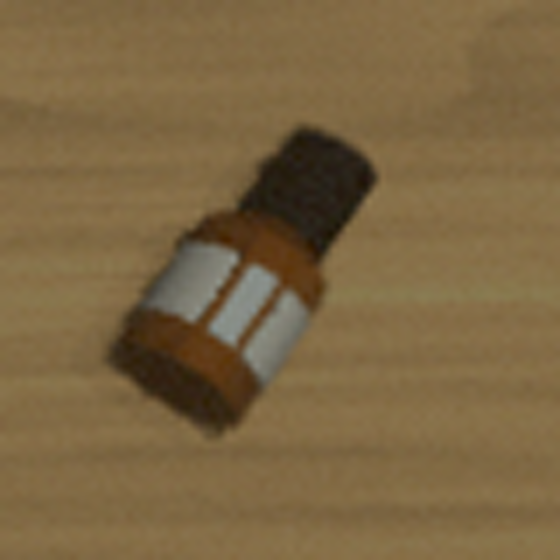

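Run:
```python
from h import *
np.set_printoptions(precision=4,suppress=True)
s,d=pickle.load(open("f0.pkl","rb"));t=d["top"];c=d["scene"]
def C(l,x0,y0,k=5): return [( (x+.5)/k-.5+x0,(y+.5)/k-.5+y0) for x,y in l]
print("base",plane(t,C([(72,292),(605,343)],300,120),.006))
print("roof top",plane(t,C([(588,118),(657,124),(648,217),(580,205)],300,120),.122))
print("roof scene",plane(c,C([(77,135),(147,133),(152,208),(80,208)],230,270),.122))
print("capk,s top",plane(t,C([(505,180),(217,143)],300,120),.096))
print("caps scene k,s",plane(c,C([(214,192),(502,171)],230,270),.096))
print("bar top corners",plane(t,C([(68,253),(503,382),(489,437),(52,303)],210,180),.010))
print("bottle",plane(t,C([(215,435),(110,350),(378,178),(300,125)],460,180,7),.021))
print("others flow,spray,",plane(t,[(370,253)],.05),plane(t,[(238,153)],0),plane(t,[(225,118)],.15))
print("wrench,pinks,green",plane(t,[(397,297),(145,328),(254,330),(495,340)],.01))
```

```text
base [[ 0.6076  0.109   0.006 ]
 [ 0.577  -0.1245  0.006 ]]
roof top [[ 0.6374 -0.1022  0.122 ]
 [ 0.6341 -0.1296  0.122 ]
 [ 0.5955 -0.1232  0.122 ]
 [ 0.6012 -0.0966  0.122 ]]
roof scene [[ 0.5931 -0.1241  0.122 ]
 [ 0.5987 -0.0961  0.122 ]
 [ 0.6383 -0.1003  0.122 ]
 [ 0.6316 -0.1281  0.122 ]]
capk,s top [[ 0.6216 -0.0715  0.096 ]
 [ 0.6412  0.045   0.096 ]]
caps scene k,s [[ 0.6143 -0.0724  0.096 ]
 [ 0.6314  0.047   0.096 ]]
bar top corners [[0.4955 0.3091 0.01  ]
 [0.4335 0.1208 0.01  ]
 [0.41   0.1273 0.01  ]
 [0.4736 0.3159 0.01  ]]
bottle [[ 0.451  -0.2636  0.021 ]
 [ 0.4782 -0.2334  0.021 ]
 [ 0.5298 -0.3219  0.021 ]
 [ 0.5473 -0.2989  0.021 ]]
others flow,spray, [[ 0.4304 -0.004   0.05  ]] [[0.6747 0.28   0.    ]] [[0.693  0.2766 0.15  ]]
wrench,pinks,green [[ 0.341  -0.0599  0.01  ]
 [ 0.288   0.4777  0.01  ]
 [ 0.2801  0.2422  0.01  ]
 [ 0.2446 -0.2611  0.01  ]]
```

```bash
cat >> h.py <<'E'
def Rt(phi,tilt=0.):
    """tool y at azimuth phi (deg, horizontal); tool z down, tilted by tilt deg towards -x_tool(horizontal)"""
    p=np.radians(phi);y=np.array([np.cos(p),np.sin(p),0]);xh=np.array([np.cos(p+np.pi/2),np.sin(p+np.pi/2),0])
    t=np.radians(tilt);z=-xh*np.sin(t)+np.array([0,0,-1])*np.cos(t);x=np.cross(y,z)
    return np.c_[x,y,z]
def moves(T0,targets):
    for p,R in targets:
        tr=T0[:3,:3].T@(np.array(p)-T0[:3,3]);tw=np.degrees(Ro.from_matrix(T0[:3,:3].T@R).as_rotvec())
        print("travel",np.round(tr,4).tolist(),"twist",np.round(tw,2).tolist())
E
python3 - <<'E'
from h import *
s,_=pickle.load(open("f0.pkl","rb"))
pol=lambda a,r,z:(r*np.cos(np.radians(a)),r*np.sin(np.radians(a)),z)
T0=Tool(s)
w=[(pol(51,.6,.28),Rt(31)),(pol(31,.6,.3),Rt(-9))]
moves(T0,w)
T=np.eye(4);T[:3,:3]=w[-1][1];T[:3,3]=w[-1][0]
w=[(pol(12,.6,.3),Rt(-49)),(pol(-8,.6,.3),Rt(-89))]
moves(T,w)
T[:3,:3]=w[-1][1];T[:3,3]=w[-1][0]
moves(T,[((.53,-.30,.2),Rt(-130))])
E
```

```text
travel [-0.2051, -0.0609, -0.0492] twist [-0.06, 0.03, 39.99]
travel [-0.3856, -0.165, -0.0691] twist [-0.05, 0.05, 79.99]
travel [-0.1707, 0.1005, 0.0] twist [0.0, 0.0, 40.0]
travel [-0.3752, 0.1403, 0.0] twist [0.0, 0.0, 80.0]
travel [-0.0679, 0.2153, 0.1] twist [0.0, 0.0, 41.0]
```

apply_moves:
  commands:
    - {"travel": [-0.04, -0.012, -0.02], "twist": [0, 0, 8], "claw": 0.085}
    - {"travel": [-0.08, -0.02, -0.03], "twist": [0, 0, 16], "claw": 0.085}
    - {"travel": [-0.12, -0.03, -0.04], "twist": [0, 0, 24], "claw": 0.085}
    - {"travel": [-0.165, -0.045, -0.05], "twist": [0, 0, 32], "claw": 0.085}
    - {"travel": [-0.205, -0.06, -0.05], "twist": [0, 0, 40], "claw": 0.085}
    - {"travel": [-0.245, -0.08, -0.06], "twist": [0, 0, 48], "claw": 0.085}
    - {"travel": [-0.28, -0.1, -0.06], "twist": [0, 0, 56], "claw": 0.085}
    - {"travel": [-0.315, -0.12, -0.07], "twist": [0, 0, 64], "claw": 0.085}
    - {"travel": [-0.35, -0.14, -0.07], "twist": [0, 0, 72], "claw": 0.085}
    - {"travel": [-0.385, -0.165, -0.07], "twist": [0, 0, 80], "claw": 0.085}

```text
clock: 1.15
position: [0.5147, 0.3085, 0.3014]
tool_rot: [3.141, -0.0, 1.408]
force: [0.3, 0.6, -0.6]
grip_width: 0.085
```

```bash
python3 -c "
from workcell import bot
s=bot.observe();print(s['qpos'],s['position'],s['tool_rot'])"
```

```text
[-0.90344117  0.43946109  0.38242192  1.59810472 -0.17601754  1.13786567
 -0.64232402] [0.51469764 0.30853492 0.30138002] [ 3.14149887e+00 -3.35885804e-04  1.40838462e+00]
```

apply_moves:
  commands:
    - {"travel": [-0.034, 0.022, 0], "twist": [0, 0, 8]}
    - {"travel": [-0.068, 0.044, 0], "twist": [0, 0, 16]}
    - {"travel": [-0.102, 0.065, 0], "twist": [0, 0, 24]}
    - {"travel": [-0.136, 0.085, 0], "twist": [0, 0, 32]}
    - {"travel": [-0.17, 0.1, 0], "twist": [0, 0, 40]}
    - {"travel": [-0.21, 0.115, 0], "twist": [0, 0, 48]}
    - {"travel": [-0.25, 0.125, 0], "twist": [0, 0, 56]}
    - {"travel": [-0.29, 0.13, 0], "twist": [0, 0, 64]}
    - {"travel": [-0.33, 0.14, 0], "twist": [0, 0, 72]}
    - {"travel": [-0.375, 0.14, 0], "twist": [0, 0, 80]}

```text
invalid input at $.commands[0]: expected keys travel, twist, claw
```

apply_moves:
  commands:
    - {"travel": [-0.015, 0.045, 0.02], "twist": [0, 0, 8]}
    - {"travel": [-0.03, 0.09, 0.04], "twist": [0, 0, 16]}
    - {"travel": [-0.04, 0.13, 0.06], "twist": [0, 0, 24]}
    - {"travel": [-0.055, 0.17, 0.08], "twist": [0, 0, 32]}
    - {"travel": [-0.07, 0.215, 0.1], "twist": [0, 0, 41]}
    - {"travel": [-0.07, 0.215, 0.1], "twist": [0, 0, 41]}
    - {"travel": [-0.07, 0.215, 0.1], "twist": [0, 0, 41]}

```text
invalid input at $.commands[0]: expected keys travel, twist, claw
```

Run:
```python
from workcell import bot
from h import *
s=bot.observe();print(s['qpos'],s['position'],s['tool_rot'])
f=bot.grab_frame("wrist");cv2.imwrite("pics/w1.png",f["frame"]);pickle.dump((s,f),open("w1.pkl","wb"))
```

```text
[-0.90344117  0.43946109  0.38242192  1.59810472 -0.17601754  1.13786567
 -0.64232402] [0.51469764 0.30853492 0.30138002] [ 3.14149887e+00 -3.35885804e-04  1.40838462e+00]
```

View pics/w1.png

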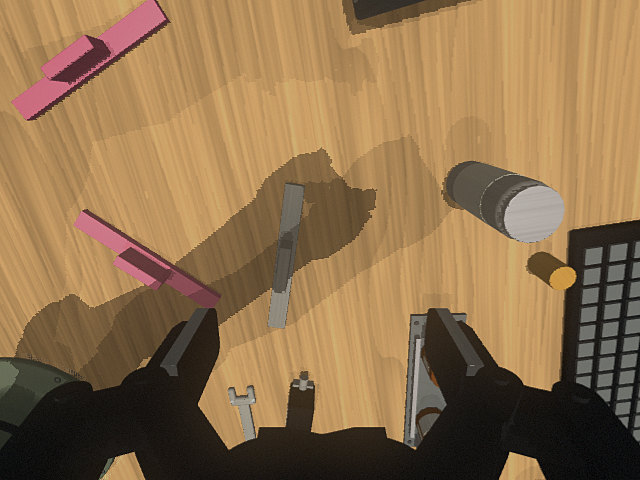

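The claw key is required. This frame happens to show the steel bar at (287,255), the spray can at (510,205) and the saddle end of the rack at (440,380).

apply_moves:
  commands:
    - {"travel": [-0.034, 0.022, 0], "twist": [0, 0, 8], "claw": 0.085}
    - {"travel": [-0.068, 0.044, 0], "twist": [0, 0, 16], "claw": 0.085}
    - {"travel": [-0.102, 0.065, 0], "twist": [0, 0, 24], "claw": 0.085}
    - {"travel": [-0.136, 0.085, 0], "twist": [0, 0, 32], "claw": 0.085}
    - {"travel": [-0.17, 0.1, 0], "twist": [0, 0, 40], "claw": 0.085}
    - {"travel": [-0.21, 0.115, 0], "twist": [0, 0, 48], "claw": 0.085}
    - {"travel": [-0.25, 0.125, 0], "twist": [0, 0, 56], "claw": 0.085}
    - {"travel": [-0.29, 0.13, 0], "twist": [0, 0, 64], "claw": 0.085}
    - {"travel": [-0.33, 0.14, 0], "twist": [0, 0, 72], "claw": 0.085}
    - {"travel": [-0.375, 0.14, 0], "twist": [0, 0, 80], "claw": 0.085}

```text
clock: 2.2
position: [0.5937, -0.0838, 0.301]
tool_rot: [3.141, 0.0, 0.013]
force: [1.5, 0.4, 0.7]
grip_width: 0.0847
```

apply_moves:
  commands:
    - {"travel": [-0.015, 0.045, 0.02], "twist": [0, 0, 8], "claw": 0.085}
    - {"travel": [-0.03, 0.09, 0.04], "twist": [0, 0, 16], "claw": 0.085}
    - {"travel": [-0.04, 0.13, 0.06], "twist": [0, 0, 24], "claw": 0.085}
    - {"travel": [-0.055, 0.17, 0.08], "twist": [0, 0, 32], "claw": 0.085}
    - {"travel": [-0.07, 0.215, 0.1], "twist": [0, 0, 41], "claw": 0.085}
    - {"travel": [-0.07, 0.215, 0.1], "twist": [0, 0, 41], "claw": 0.085}
    - {"travel": [-0.07, 0.215, 0.1], "twist": [0, 0, 41], "claw": 0.085}

```text
clock: 2.9
position: [0.5263, -0.2999, 0.2006]
tool_rot: [3.141, 0.001, -0.7]
force: [-0.0, 1.0, 0.5]
grip_width: 0.085
```

Run:
```python
from workcell import bot
from h import *
s=bot.observe();print(s['qpos'],s['position'],s['tool_rot'])
f=bot.grab_frame("wrist");cv2.imwrite("pics/w2.png",f["frame"]);pickle.dump((s,f),open("w2.pkl","wb"))
```

```text
[-0.12455106  0.6917634   0.86601908  1.71275956 -0.60283612  1.02701352
 -1.31680657] [ 0.52630739 -0.29989704  0.20064544] [ 3.14066638e+00  1.08377182e-03 -7.00065745e-01]
```

View pics/w2.png

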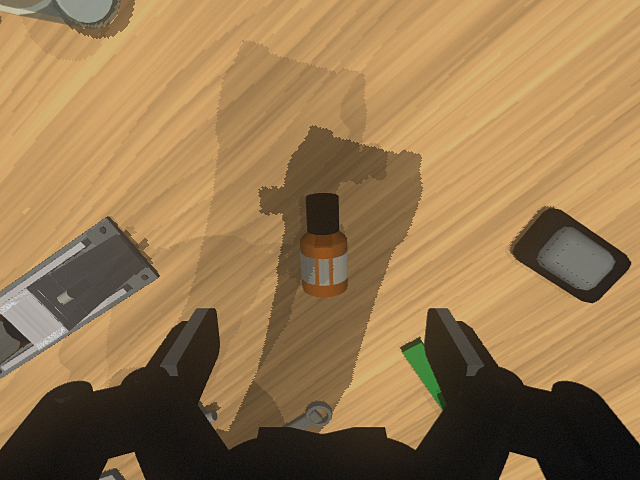

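Wrist view: fallen bottle upright in the image, cap end at (322,194), foot at (325,297), clear of everything; green look-alike at (425,370), keeper end of the rack at left.

Run:
```python
from h import *
np.set_printoptions(precision=4,suppress=True)
s,f=pickle.load(open("w2.pkl","rb"));im=f["frame"]
sub=im[180:310,290:360].astype(int)
hsv=cv2.cvtColor(im,cv2.COLOR_BGR2HSV)
cap=(im.max(2)<45).astype(np.uint8);cap[:185]=0;cap[245:]=0;cap[:,:295]=0;cap[:,350:]=0
cv2.imwrite("pics/x.png",cv2.resize(im[170:310,260:390],None,fx=5,fy=5,interpolation=2))
ys,xs=np.nonzero(cap);print(xs.min(),xs.max(),ys.min(),ys.max(),len(xs))
for y in range(196,232,6):
    r=np.nonzero(cap[y])[0];print(y,r.min(),r.max())
am=((hsv[...,0]<16)&(hsv[...,1]>170)).astype(np.uint8);am[:225]=0;am[305:]=0;am[:,:290]=0;am[:,360:]=0
for y in (290,285):
    r=np.nonzero(am[y])[0];print("am",y,r.min(),r.max())
P=plane(f,[(322,194),(325,297),(322.5,210),(324.5,288)],.021,s);print(P)
a=P[0]-P[1];print(np.linalg.norm(a),np.degrees(np.arctan2(a[1],a[0])))
a=P[2]-P[3];print(np.degrees(np.arctan2(a[1],a[0])))
print(campose(f,s)[:3,3])
# via top
```

```text
306 338 193 234 1223
196 307 337
202 307 337
208 307 338
214 307 338
220 308 338
226 308 338
am 290 304 344
am 285 303 346
[[ 0.5363 -0.3089  0.021 ]
 [ 0.455  -0.2442  0.021 ]
 [ 0.5247 -0.2997  0.021 ]
 [ 0.4629 -0.2502  0.021 ]]
0.10391764889525455 -38.46982766926147
-38.66151522449132
[ 0.5906 -0.3541  0.3441]
```

View pics/x.png

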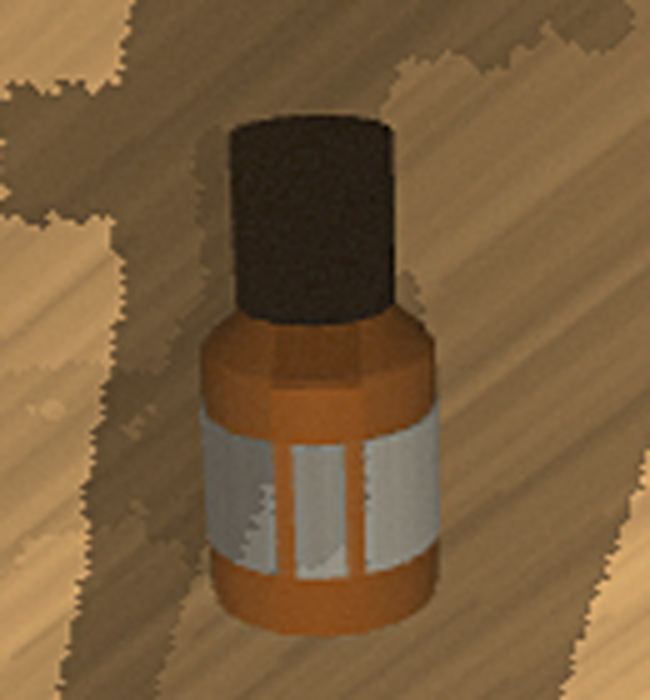

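Run:
```python
from h import *
s,f=pickle.load(open("w2.pkl","rb"))
R=Rt(-128.6,40);T0=Tool(s);z=R[:,2]
p=np.array([.5188,-.2951,.0118])
print(z)
moves(T0,[(p-.08*z,R)])
```

```text
[-0.50235168  0.40102207 -0.76604444]
travel [0.0427, -0.0003, 0.1275] twist [-0.48, -39.93, -1.47]
```

apply_moves:
  commands:
    - {"travel": [0.009, 0, 0.025], "twist": [0, -8, 0], "claw": 0.085}
    - {"travel": [0.017, 0, 0.05], "twist": [0, -16, 0], "claw": 0.085}
    - {"travel": [0.025, 0, 0.075], "twist": [0, -24, -1], "claw": 0.085}
    - {"travel": [0.034, 0, 0.1], "twist": [0, -32, -1], "claw": 0.085}
    - {"travel": [0.043, 0, 0.1275], "twist": [-0.5, -40, -1.5], "claw": 0.085}
    - {"travel": [0.043, 0, 0.1275], "twist": [-0.5, -40, -1.5], "claw": 0.085}
    - {"travel": [0.043, 0, 0.1275], "twist": [-0.5, -40, -1.5], "claw": 0.085}

```text
clock: 3.65
position: [0.5599, -0.3258, 0.0711]
tool_rot: [-3.141, 0.702, -0.669]
force: [0.5, 0.3, 0.6]
grip_width: 0.0852
```

Run:
```python
from workcell import bot
from h import *
np.set_printoptions(precision=4,suppress=True)
s=bot.observe();print(s['qpos'],s['position'],s['tool_rot'])
f=bot.grab_frame("wrist");cv2.imwrite("pics/w3.png",f["frame"]);pickle.dump((s,f),open("w3.pkl","wb"))
R=Rt(-128.6,40);moves(Tool(s),[([.5188,-.2951,.0118],R)])
```

```text
[ 0.2582  1.266   0.6549  0.9299 -0.5922  1.8239 -1.4219] [ 0.5599 -0.3258  0.0711] [-3.1409  0.7019 -0.6687]
travel [-0.0009, 0.0015, 0.0784] twist [0.14, 0.21, 0.22]
```

View pics/w3.png

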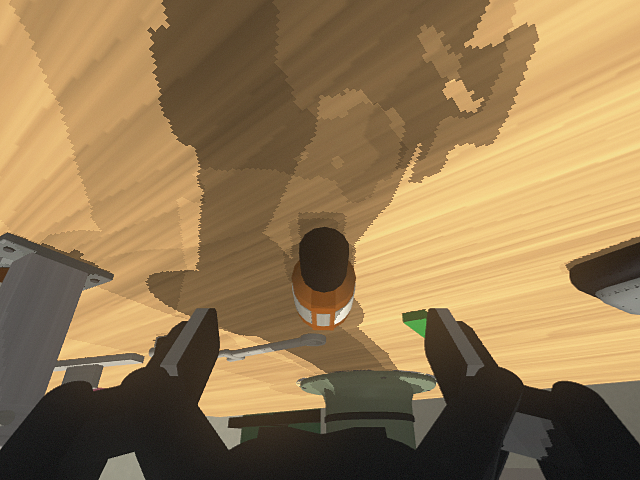

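Bottle is centred between the fingers (cap face at (324,258)). Advance and grip.

apply_moves:
  commands:
    - {"travel": [0, 0.001, 0.025], "twist": [0, 0, 0], "claw": 0.085}
    - {"travel": [0, 0.001, 0.05], "twist": [0, 0, 0], "claw": 0.085}
    - {"travel": [-0.001, 0.001, 0.078], "twist": [0, 0, 0], "claw": 0.085}
    - {"travel": [-0.001, 0.001, 0.078], "twist": [0, 0, 0], "claw": 0.085}
    - {"travel": [-0.001, 0.001, 0.078], "twist": [0, 0, 0], "claw": 0.04}
    - {"travel": [-0.001, 0.001, 0.078], "twist": [0, 0, 0], "claw": 0.02}
    - {"travel": [-0.001, 0.001, 0.078], "twist": [0, 0, 0], "claw": 0.02}
    - {"travel": [-0.001, 0.001, 0.078], "twist": [0, 0, 0], "claw": 0.02}
    - {"travel": [-0.001, 0.001, 0.078], "twist": [0, 0, 0], "claw": 0.02}
    - {"travel": [-0.001, 0.001, 0.078], "twist": [0, 0, 0], "claw": 0.02}
  force: 60

```text
clock: 4.7
position: [0.5199, -0.2961, 0.0153]
tool_rot: [-3.14, 0.697, -0.671]
force: [2.5, -1.2, 6.1]
grip_width: 0.0278
```

Run:
```python
from workcell import bot
from h import *
np.set_printoptions(precision=4,suppress=True)
s=bot.observe();print(s['qpos'],s['position'],s['tool_rot'],s['grip_width'],s['force'])
f=bot.grab_frame("wrist");cv2.imwrite("pics/w4.png",f["frame"]);pickle.dump((s,f),open("w4.pkl","wb"))
```

```text
[ 0.2025  1.2568  0.6409  1.1459 -0.6004  1.648  -1.3613] [ 0.5199 -0.2961  0.0153] [-3.1404  0.6973 -0.6706] 0.02780985590885061 [ 2.4559 -1.2472  6.1321]
```

View pics/w4.png

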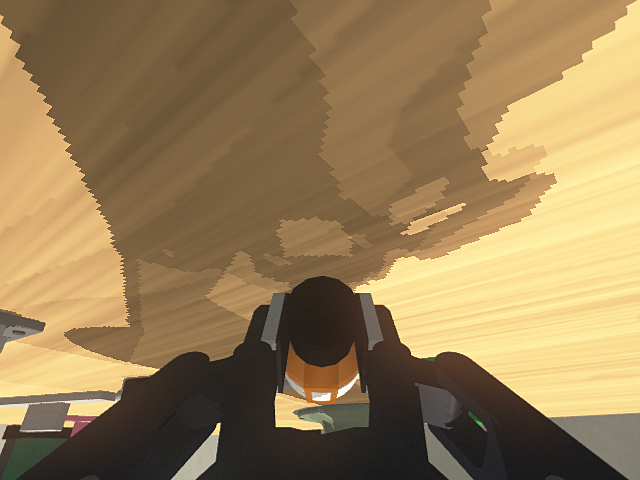

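apply_moves:
  commands:
    - {"travel": [0.018, 0, -0.022], "twist": [0, 0, 0], "claw": 0.02}
    - {"travel": [0.036, 0, -0.044], "twist": [0, 0, 0], "claw": 0.02}
    - {"travel": [0.065, 0, -0.077], "twist": [0, 0, 0], "claw": 0.02}
    - {"travel": [0.09, 0, -0.107], "twist": [0, 0, 0], "claw": 0.02}
    - {"travel": [0.09, 0, -0.107], "twist": [0, 0, 0], "claw": 0.02}

```text
clock: 5.25
position: [0.6035, -0.3602, 0.0273]
tool_rot: [-3.141, 0.708, -0.657]
force: [0.1, 1.8, -3.1]
grip_width: 0.028
```

Run:
```python
from workcell import bot
from h import *
np.set_printoptions(precision=4,suppress=True)
s=bot.observe();print(s['clock'],s['qpos'],s['position'],s['tool_rot'],s['grip_width'],s['force'])
f=bot.grab_frame("scene");crop(f["frame"],90,200,250,320,5,"pics/s5.png");pickle.dump((s,f),open("s5.pkl","wb"))
_,d=pickle.load(open("f0.pkl","rb"));t=d["top"];c=d["scene"]
def C(l,x0,y0,k=5): return [( (x+.5)/k-.5+x0,(y+.5)/k-.5+y0) for x,y in l]
A=plane(t,C([(72,292),(605,343)],300,120),.006);B=plane(c,C([(97,414),(637,368)],230,270),.006)
print(A,B,np.vstack([A,B]).mean(0)); print(np.linalg.norm(A[0]-B[1]),np.linalg.norm(A[1]-B[0]),np.linalg.norm(A[0]-A[1]),np.linalg.norm(B[0]-B[1]))
for p,q in ((A[1],A[0]),(B[0],B[1])): v=q-p;print(np.degrees(np.arctan2(-v[0],v[1])))
```

```text
5.25 [ 0.4317  1.3887  0.2883  0.571  -0.3454  1.9121 -1.6302] [ 0.6035 -0.3602  0.0273] [-3.1415  0.7078 -0.6568] 0.02798633798073518 [ 0.1419  1.84   -3.0797]
[[ 0.6076  0.109   0.006 ]
 [ 0.577  -0.1245  0.006 ]] [[ 0.6486 -0.134   0.006 ]
 [ 0.6806  0.0978  0.006 ]] [ 0.6284 -0.0129  0.006 ]
0.07383881892239652 0.07219591033308037 0.23553323816393015 0.23396466837232202
-7.472588005336536
-7.870423136753888
```

View pics/s5.png

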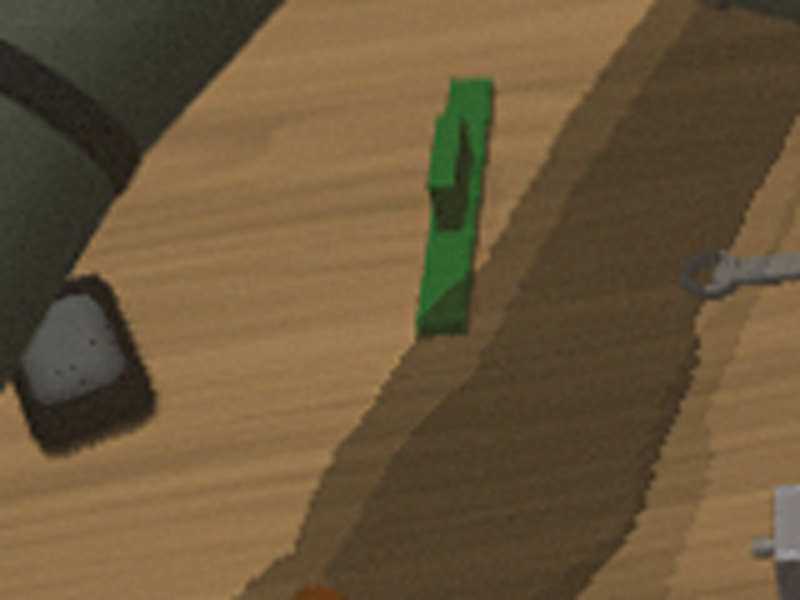

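I had the sign of tool x wrong there (it slid outward, not up; no contact seen). Now going up and back in.

Run:
```python
from h import *
s,f=pickle.load(open("s5.pkl","rb"))
T=Tool(s);R=T[:3,:3]
moves(T,[([.60,-.36,.10],R),([.55,-.30,.22],Rt(-126,5)),([.55,-.30,.22],Rt(-126,40)),([.55,-.25,.25],Rt(-120,5))])
```

```text
travel [-0.0494, 0.002, -0.0534] twist [0.0, 0.0, 0.0]
travel [-0.1854, -0.015, -0.095] twist [-0.65, 35.55, -1.53]
travel [-0.1854, -0.015, -0.095] twist [-1.06, 0.55, -1.24]
travel [-0.2281, -0.0546, -0.098] twist [-3.01, 35.5, -7.15]
```

apply_moves:
  commands:
    - {"travel": [-0.025, 0, -0.027], "twist": [0, 0, 0], "claw": 0.02}
    - {"travel": [-0.05, 0, -0.054], "twist": [0, 0, 0], "claw": 0.02}
    - {"travel": [-0.085, -0.005, -0.065], "twist": [0, 7, 0], "claw": 0.02}
    - {"travel": [-0.12, -0.01, -0.075], "twist": [0, 14, 0], "claw": 0.02}
    - {"travel": [-0.155, -0.015, -0.085], "twist": [0, 21, -1], "claw": 0.02}
    - {"travel": [-0.185, -0.015, -0.095], "twist": [0, 28, -1], "claw": 0.02}
    - {"travel": [-0.185, -0.015, -0.095], "twist": [-0.5, 35, -1.5], "claw": 0.02}
    - {"travel": [-0.185, -0.015, -0.095], "twist": [-0.5, 35, -1.5], "claw": 0.02}
    - {"travel": [-0.185, -0.015, -0.095], "twist": [-0.5, 35, -1.5], "claw": 0.02}

```text
clock: 6.2
position: [0.5489, -0.2995, 0.2232]
tool_rot: [-3.137, 0.093, -0.63]
force: [0.4, -1.2, -0.7]
grip_width: 0.0282
```

Run:
```python
from workcell import bot
from h import *
np.set_printoptions(precision=4,suppress=True)
s=bot.observe();print(s['clock'],s['qpos'],s['position'],s['tool_rot'],s['grip_width'],s['force'])
f=bot.grab_frame("scene");cv2.imwrite("pics/s6.png",f["frame"]);pickle.dump((s,f),open("s6.pkl","wb"))
```

```text
6.2 [ 0.3459  0.5831  0.1115  1.5286 -0.0923  1.1248 -1.7152] [ 0.5489 -0.2995  0.2232] [-3.1368  0.0927 -0.6298] 0.02821431652515072 [ 0.4044 -1.1681 -0.6627]
```

View pics/s6.png

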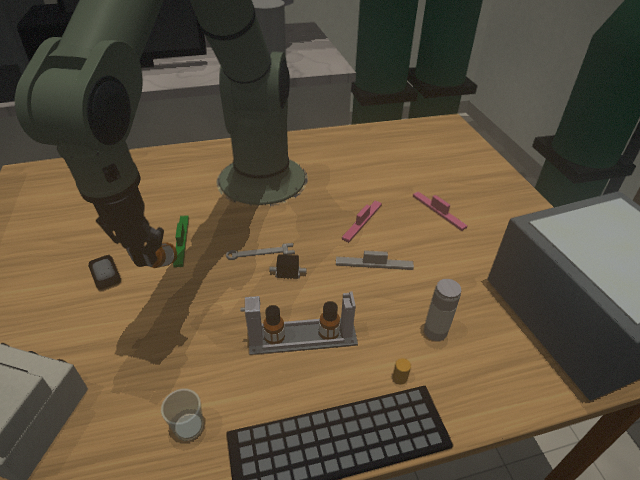

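Run:
```python
from h import *
s,f=pickle.load(open("s6.pkl","rb"))
T=Tool(s)
moves(T,[([.59,-.15,.23],Rt(-112,-22)),([.634,-.0136,.20],Rt(-97.6,-50))])
```

```text
travel [-0.0552, -0.1451, -0.001] twist [1.8, 27.14, -14.13]
travel [-0.0971, -0.2811, 0.0336] twist [11.01, 54.06, -27.5]
```

apply_moves:
  commands:
    - {"travel": [-0.014, -0.036, 0], "twist": [0, 7, -3.5], "claw": 0.02}
    - {"travel": [-0.028, -0.072, 0], "twist": [0.5, 13.5, -7], "claw": 0.02}
    - {"travel": [-0.042, -0.109, 0], "twist": [1, 20, -10.5], "claw": 0.02}
    - {"travel": [-0.055, -0.145, 0], "twist": [2, 27, -14], "claw": 0.02}
    - {"travel": [-0.066, -0.18, 0.008], "twist": [4, 34, -17.5], "claw": 0.02}
    - {"travel": [-0.077, -0.215, 0.016], "twist": [6, 41, -21], "claw": 0.02}
    - {"travel": [-0.088, -0.25, 0.025], "twist": [8.5, 48, -24], "claw": 0.02}
    - {"travel": [-0.097, -0.281, 0.0335], "twist": [11, 54, -27.5], "claw": 0.02}
    - {"travel": [-0.097, -0.281, 0.0335], "twist": [11, 54, -27.5], "claw": 0.02}
    - {"travel": [-0.097, -0.281, 0.0335], "twist": [11, 54, -27.5], "claw": 0.02}

```text
clock: 7.25
position: [0.6608, -0.0099, 0.287]
tool_rot: [3.112, -0.699, -0.122]
force: [-0.1, -0.6, -1.3]
grip_width: 0.028
```

Run:
```python
from workcell import bot
from h import *
np.set_printoptions(precision=4,suppress=True)
s=bot.observe();print(s['clock'],s['qpos'],s['position'],s['tool_rot'],s['grip_width'],s['force'])
f=bot.grab_frame("scene");crop(f["frame"],210,200,390,360,4,"pics/s7.png")
w=bot.grab_frame("top");crop(w["frame"],290,60,470,220,4,"pics/t7.png");
v=bot.grab_frame("wrist");cv2.imwrite("pics/w7.png",v["frame"]);pickle.dump((s,f,w,v),open("s7.pkl","wb"))
moves(Tool(s),[([.634,-.0136,.0778],Rt(-97.6,-50))])
```

```text
7.25 [-0.5003  0.2968  0.3851  2.0717  0.6896  0.1641 -2.519 ] [ 0.6608 -0.0099  0.287 ] [ 3.1121 -0.6985 -0.1219] 0.028023995059271094 [-0.1494 -0.6172 -1.3367]
travel [-0.1546, 0.0027, 0.1435] twist [1.25, 9.97, 0.58]
```

View pics/s7.png

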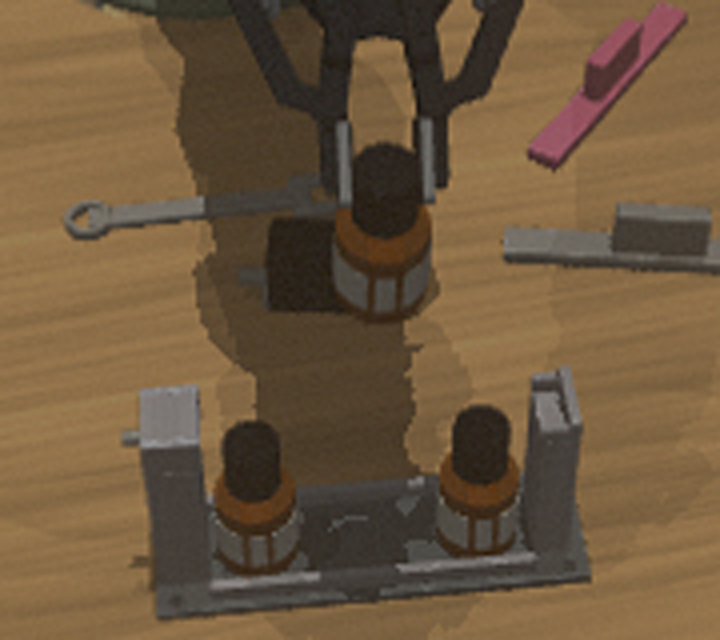

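View pics/t7.png

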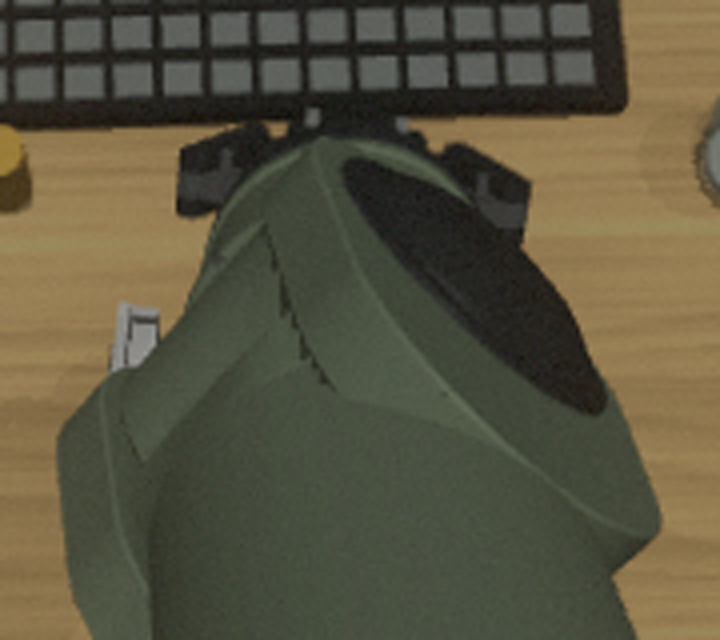

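View pics/w7.png

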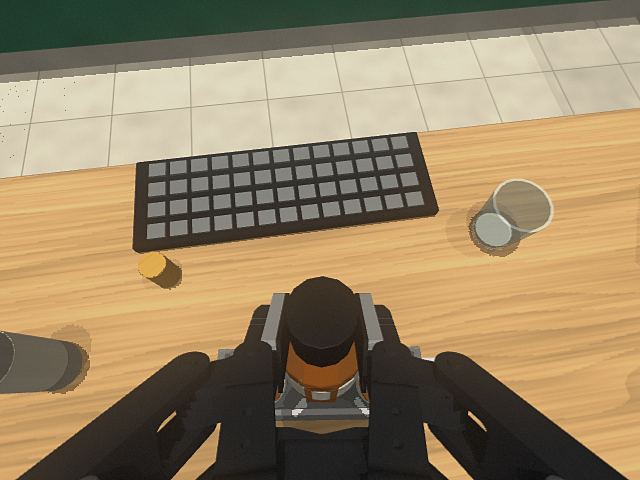

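The reach forward-tilted ran into joint 6/7 limits (no harm). I'll fit a simple kinematic model to the recorded poses to choose a feasible placing posture.

```bash
cat > kin.py <<'E'
import numpy as np,pickle,itertools
from scipy.spatial.transform import Rotation as Ro
from scipy.optimize import least_squares
def Rz(a):return Ro.from_euler("z",a).as_matrix()
def Ry(a):return Ro.from_euler("y",a).as_matrix()
def fk(q,p,sg):
    h,a,b,L,o1,o7=p[:6]; e=np.array([0,0,1.])
    R=Rz(sg[0]*q[0]+o1)@Ry(q[1]);P=np.array([0,0,h])+R@e*a
    R=R@Rz(sg[1]*q[2])@Ry(q[3]);P=P+R@e*b
    R=R@Rz(sg[2]*q[4])@Ry(q[5]);P=P+R@e*L
    return P,R@Rz(sg[3]*q[6]+o7)
E
python3 - <<'E'
from kin import *
D=[]
for n in ["f0","w1","w2","w3","w4","s5","s6","s7"]:
    s=pickle.load(open(n+".pkl","rb"))[0];D.append((s["qpos"],s["position"],Ro.from_euler("xyz",s["tool_rot"]).as_matrix()))
best=None
for sg in itertools.product([1,-1],repeat=4):
  for o1 in (0,1.57,3.14,-1.57):
   for o7 in (0,1.57,3.14,-1.57):
    def r(p):
        o=[]
        for q,P,R in D:
            a,b=fk(q,p,sg);o+=[a-P,((b-R)*.3).ravel()]
        return np.concatenate(o)
    x=least_squares(r,[.34,.4,.4,.3,o1,o7],max_nfev=60)
    if best is None or x.cost<best[0]: best=(x.cost,sg,x.x,x.fun)
print(best[:3]);print(np.abs(best[3]).max())
pickle.dump((best[2],best[1]),open("kin.pkl","wb"))
E
```

```text
(np.float64(0.0013766197673855361), (-1, -1, -1, -1), array([ 0.34590562,  0.5196245 ,  0.43518999,  0.32944947, -0.07423469,
        1.50535786]))
0.014027514657738598
```

```bash
cat > kin.py <<'E'
import numpy as np,pickle
from scipy.spatial.transform import Rotation as Ro
from scipy.optimize import least_squares
def Rz(a):return Ro.from_euler("z",a).as_matrix()
def Ry(a):return Ro.from_euler("y",a).as_matrix()
def fk(q,p):
    h,a,b,L=p[:4];o=p[4:11];ex,ey=p[11:14],p[14:17]
    q=np.asarray(q)*[-1,1,-1,1,-1,1,-1]+o
    R=Rz(q[0])@Ry(q[1]);P=np.array([0,0,h])+R@[ex[0],ey[0],a]
    R=R@Rz(q[2])@Ry(q[3]);P=P+R@[ex[1],ey[1],b]
    R=R@Rz(q[4])@Ry(q[5]);P=P+R@[ex[2],ey[2],L]
    return P,R@Rz(q[6])
LO=np.array([-2.91,-.3,-1.5,.17,-1.26,.16,-2.52]);HI=np.array([2.91,2.13,1.42,2.43,4.41,1.93,2.52])
def ik(P,R,p,q0,w=.02):
    f=lambda q:np.concatenate([(fk(q,p)[0]-P)*10,(fk(q,p)[1]-R).ravel()*3,w*(q-q0)])
    x=least_squares(f,np.clip(q0,LO+.03,HI-.03),bounds=(LO,HI));a,b=fk(x.x,p)
    return x.x,np.linalg.norm(a-P),np.degrees(np.linalg.norm(Ro.from_matrix(b.T@R).as_rotvec()))
E
python3 - <<'E'
from kin import *
D=[]
for n in ["f0","w1","w2","w3","w4","s5","s6","s7"]:
    s=pickle.load(open(n+".pkl","rb"))[0];D.append((s["qpos"],s["position"],Ro.from_euler("xyz",s["tool_rot"]).as_matrix()))
def r(p):
    o=[]
    for q,P,R in D:
        a,b=fk(q,p);o+=[a-P,((b-R)*.3).ravel()]
    o+= [p[4:]*1e-3]
    return np.concatenate(o)
x=least_squares(r,[.346,.52,.435,.33,-.074,0,0,0,0,0,1.5]+[0]*6)
print(x.cost,np.abs(x.fun[:-13]).max(),x.x.round(4))
pickle.dump(x.x,open("kin.pkl","wb"))
from h import Rt
p=x.x;q0=D[-1][0]
for nm,P,R in [("B low",[.6284-.0056,-.0129,.078],Rt(82.4,-50)),("B hi",[.623,-.0129,.2],Rt(82.4,-50)),("B hi",[.623,-.0129,.14],Rt(82.4,-50))]+[(f"yaw{y}",[.6284,-.0129,.078],Rt(82.4+y,-50)) for y in (-60,-40,-20,20,40,60)]:
    b=min((ik(np.array(P),R,p,np.array([c,.9,d,1.2,e,1.5,1.4])) for c in (-.3,.3) for d in (-.5,0,.5) for e in (-.5,0,.5)),key=lambda v:v[1]*100+v[2])
    print(nm,b[0].round(2),b[1:])
E
```

```text
1.2346223242745997e-06 1.563334189781662e-06 [ 3.2030e-01  5.2970e-01  4.2070e-01  3.2790e-01 -0.0000e+00 -0.0000e+00
 -0.0000e+00  0.0000e+00  0.0000e+00 -0.0000e+00  1.5708e+00  0.0000e+00
 -0.0000e+00  0.0000e+00 -2.1300e-02 -3.7500e-02 -3.0000e-04]
B low [-0.03  1.24  0.04  0.83 -0.15  1.93  1.45] (np.float64(0.0008903167306978858), np.float64(0.12206091311582631))
B hi [-0.02  1.03  0.01  0.98 -0.13  1.93  1.43] (np.float64(0.026502784477187208), np.float64(3.5799257115946213))
B hi [-0.03  1.13  0.03  0.92 -0.14  1.93  1.44] (np.float64(0.012431334136414313), np.float64(1.6974974106780474))
yaw-60 [ 0.15  1.07  0.18  1.29 -0.79  1.51  1.04] (np.float64(2.2227163739126076e-06), np.float64(0.0005627088680562834))
yaw-40 [ 0.28  1.15 -0.24  1.06 -0.32  1.64  0.94] (np.float64(6.19910926453262e-06), np.float64(0.0009488744902534008))
yaw-20 [-0.03  1.24  0.29  0.9  -0.52  1.89  1.35] (np.float64(1.2268090310474363e-05), np.float64(0.0014058725049514327))
yaw20 [-0.23  1.27  0.33  0.83 -0.15  1.93  1.82] (np.float64(1.3931259995432651e-05), np.float64(0.0016967058904846545))
yaw40 [-0.34  1.22  0.32  0.96  0.05  1.79  2.03] (np.float64(9.174899902533343e-06), np.float64(0.001443800765433601))
yaw60 [-0.37  1.12  0.12  1.15  0.37  1.62  2.09] (np.float64(5.325319170535841e-06), np.float64(0.0010558227013433901))
```

```bash
cat >> kin.py <<'E'
p=pickle.load(open("kin.pkl","rb"))
def track(q,wps,n=12):
    """follow poses by small min-norm steps, as a resolved-rate controller would"""
    q=np.array(q,float);out=[]
    for P,R in wps:
        a0,b0=fk(q,p);rv=Ro.from_matrix(R@b0.T).as_rotvec()
        for i in range(1,n+1):
            Pi=a0+(np.array(P)-a0)*i/n;Ri=Ro.from_rotvec(rv*i/n).as_matrix()@b0
            for _ in range(4):
                a,b=fk(q,p);e=np.r_[Pi-a,Ro.from_matrix(Ri@b.T).as_rotvec()*.3]
                J=np.zeros((6,7))
                for k in range(7):
                    d=q.copy();d[k]+=1e-5;a2,b2=fk(d,p);J[:,k]=np.r_[a2-a,Ro.from_matrix(b2@b.T).as_rotvec()*.3]/1e-5
                q=q+np.clip(np.linalg.lstsq(J,e,rcond=1e-3)[0],-.1,.1)
                q=np.clip(q,LO,HI)
        a,b=fk(q,p);print(np.round(q,2),"err mm %.1f"%(1e3*np.linalg.norm(a-P)),"deg %.1f"%np.degrees(np.linalg.norm(Ro.from_matrix(b.T@R).as_rotvec())))
    return q
E
python3 - <<'E'
from kin import *
from h import Rt
s=pickle.load(open("s7.pkl","rb"))[0]
rx=np.array([.991,-.132,0])
for y in (-20,-30,-40,30,40):
  print("yaw",y)
  R=Rt(82.4+y,-50);ax=np.array([.6284,-.0129,.0826]);pl=ax+.0074*R[:,2]
  # untilt, spin, tilt
  w=[([.56,-.15,.3],Rt(-110,0)),([.58,-.05,.3],Rt(-55,0)),([.6,-.02,.3],Rt(0,0)),([.6,-.02,.3],Rt(82+y,0)),
     (pl+[.04,0,.12],Rt(82.4+y,-35)),(pl+[0,0,.095],R),(pl,R)]
  track(s["qpos"],w)
E
```

```text
yaw -20
[ 0.17  0.38 -0.01  1.64  0.01  1.12 -1.77] err mm 0.0 deg 0.0
[ 0.16  0.4  -0.24  1.62  0.1   1.13 -1.07] err mm 0.0 deg 0.0
[ 0.25  0.45 -0.45  1.57  0.21  1.17 -0.24] err mm 0.0 deg 0.0
[ 0.4   0.49 -0.69  1.56  0.32  1.21  0.74] err mm 0.0 deg 0.0
[ 0.3   1.04 -0.64  0.93  0.17  1.8   0.87] err mm 0.0 deg 0.0
[ 0.32  1.16 -0.65  0.88  0.08  1.93  0.88] err mm 7.1 deg 1.2
[ 0.31  1.26 -0.63  0.89  0.12  1.85  0.92] err mm 0.0 deg 0.0
yaw -30
[ 0.17  0.38 -0.01  1.64  0.01  1.12 -1.77] err mm 0.0 deg 0.0
[ 0.16  0.4  -0.24  1.62  0.1   1.13 -1.07] err mm 0.0 deg 0.0
[ 0.25  0.45 -0.45  1.57  0.21  1.17 -0.24] err mm 0.0 deg 0.0
[ 0.38  0.48 -0.65  1.56  0.3   1.2   0.58] err mm 0.0 deg 0.0
[ 0.35  1.01 -0.64  0.99  0.1   1.71  0.75] err mm 0.0 deg 0.0
[ 0.39  1.13 -0.67  0.96  0.01  1.84  0.76] err mm 0.0 deg 0.0
[ 0.38  1.24 -0.64  0.97  0.05  1.74  0.81] err mm 0.0 deg 0.0
yaw -40
[ 0.17  0.38 -0.01  1.64  0.01  1.12 -1.77] err mm 0.0 deg 0.0
[ 0.16  0.4  -0.24  1.62  0.1   1.13 -1.07] err mm 0.0 deg 0.0
[ 0.25  0.45 -0.45  1.57  0.21  1.17 -0.24] err mm 0.0 deg 0.0
[ 0.3
[... 445 characters left out ...]
0.59  0.59 -1.01  1.55  0.51  1.29  1.46] err mm 0.0 deg 0.0
[ 0.14  1.06 -0.73  0.91  0.61  1.93  1.53] err mm 11.8 deg 2.1
[-0.08  1.11 -0.21  0.87  0.32  1.93  1.71] err mm 36.0 deg 6.3
[-0.09  1.22 -0.2   0.89  0.32  1.92  1.69] err mm 0.0 deg 0.0
yaw 40
[ 0.17  0.38 -0.01  1.64  0.01  1.12 -1.77] err mm 0.0 deg 0.0
[ 0.16  0.4  -0.24  1.62  0.1   1.13 -1.07] err mm 0.0 deg 0.0
[ 0.25  0.45 -0.45  1.57  0.21  1.17 -0.24] err mm 0.0 deg 0.0
[ 0.62  0.62 -1.09  1.55  0.56  1.32  1.6 ] err mm 0.0 deg 0.0
[ 0.13  1.05 -0.77  0.96  0.71  1.93  1.64] err mm 7.4 deg 1.3
[-0.09  1.09 -0.3   0.95  0.47  1.93  1.78] err mm 23.2 deg 4.1
[-0.09  1.19 -0.29  0.96  0.47  1.89  1.75] err mm 0.0 deg 0.0
```

Run:
```python
from h import *
s=pickle.load(open("s7.pkl","rb"))[0]
C=np.eye(4);C[:3,:3]=Rt(-97.6,-50);C[:3,3]=[.634,-.0136,.2]
w=[([.56,-.15,.3],Rt(-110,0))]
moves(C,w);moves(Tool(s),w)
```

```text
travel [0.0411, 0.145, -0.1066] twist [-5.41, -49.8, 11.6]
travel [-0.0552, 0.1532, -0.0589] twist [-2.93, -40.02, 11.89]
```

Using the commanded-target assumption first, and checking where it lands.

apply_moves:
  commands:
    - {"travel": [0.005, 0.02, -0.02], "twist": [-1, -7, 1.5], "claw": 0.02}
    - {"travel": [0.01, 0.04, -0.04], "twist": [-1.5, -14, 3], "claw": 0.02}
    - {"travel": [0.02, 0.06, -0.06], "twist": [-2, -21, 5], "claw": 0.02}
    - {"travel": [0.025, 0.08, -0.08], "twist": [-3, -28, 6.5], "claw": 0.02}
    - {"travel": [0.03, 0.1, -0.09], "twist": [-4, -35, 8], "claw": 0.02}
    - {"travel": [0.035, 0.12, -0.1], "twist": [-4.5, -42, 10], "claw": 0.02}
    - {"travel": [0.041, 0.145, -0.107], "twist": [-5.5, -50, 11.5], "claw": 0.02}
    - {"travel": [0.041, 0.145, -0.107], "twist": [-5.5, -50, 11.5], "claw": 0.02}
    - {"travel": [0.041, 0.145, -0.107], "twist": [-5.5, -50, 11.5], "claw": 0.02}

```text
clock: 8.3
position: [0.6016, -0.1506, 0.3969]
tool_rot: [3.083, 0.177, -0.371]
force: [0.5, 0.5, -2.6]
grip_width: 0.0279
```

Run:
```python
from workcell import bot
from h import *
np.set_printoptions(precision=4,suppress=True)
s=bot.observe();print(s['clock'],s['qpos'],s['position'],s['tool_rot'],s['grip_width'])
T=Tool(s);print(T[:3,2],np.degrees(np.arctan2(T[1,1],T[0,1])))
pickle.dump((s,),open("s8.pkl","wb"))
from kin import *
w=[([.58,-.05,.3],Rt(-70,0)),([.6,-.02,.3],Rt(-30,0)),([.6,-.02,.3],Rt(10)),([.6,-.02,.3],Rt(52.4,0))]
moves(T,w[:2])
T2=np.eye(4);T2[:3,:3]=w[1][1];T2[:3,3]=w[1][0]
moves(T2,w[2:])
track(s["qpos"],w)
```

```text
8.3 [ 0.1514  0.5159 -0.0185  1.202   0.0251  1.6099 -1.8039] [ 0.6016 -0.1506  0.3969] [ 3.0826  0.1773 -0.3714] 0.027895854688988128
[-0.1855  0.0089 -0.9826] -110.68412676529275
travel [-0.0387, -0.092, 0.1002] twist [-0.43, 10.93, -40.86]
travel [-0.0311, -0.1271, 0.0967] twist [-4.41, 10.78, -80.73]
travel [0.0, 0.0, 0.0] twist [0.0, 0.0, -40.0]
travel [0.0, 0.0, 0.0] twist [0.0, 0.0, -82.4]
[ 0.14  0.39 -0.22  1.62  0.09  1.13 -1.32] err mm 0.0 deg 0.0
[ 0.19  0.44 -0.37  1.57  0.17  1.16 -0.73] err mm 0.0 deg 0.0
[ 0.29  0.46 -0.52  1.56  0.24  1.18 -0.1 ] err mm 0.0 deg 0.0
[ 0.4   0.49 -0.68  1.56  0.32  1.21  0.57] err mm 0.0 deg 0.0
```

The command base follows the measured pose. Now spin.

apply_moves:
  commands:
    - {"travel": [-0.01, -0.02, 0.02], "twist": [0, 2, -8], "claw": 0.02}
    - {"travel": [-0.015, -0.04, 0.04], "twist": [0, 4, -16], "claw": 0.02}
    - {"travel": [-0.02, -0.055, 0.06], "twist": [0, 6, -24], "claw": 0.02}
    - {"travel": [-0.03, -0.075, 0.08], "twist": [0, 9, -32], "claw": 0.02}
    - {"travel": [-0.038, -0.09, 0.1], "twist": [-0.5, 11, -40], "claw": 0.02}
    - {"travel": [-0.036, -0.1, 0.1], "twist": [-1.5, 11, -48], "claw": 0.02}
    - {"travel": [-0.034, -0.11, 0.1], "twist": [-2, 11, -56], "claw": 0.02}
    - {"travel": [-0.033, -0.12, 0.1], "twist": [-3, 11, -64], "claw": 0.02}
    - {"travel": [-0.031, -0.127, 0.097], "twist": [-4, 11, -72], "claw": 0.02}
    - {"travel": [-0.031, -0.127, 0.097], "twist": [-4.5, 11, -80.5], "claw": 0.02}

```text
clock: 9.3
position: [0.6001, -0.0181, 0.3003]
tool_rot: [3.132, -0.003, 1.053]
force: [-1.2, 0.2, -1.7]
grip_width: 0.0281
```

apply_moves:
  commands:
    - {"travel": [0, 0, 0], "twist": [0, 0, -8], "claw": 0.02}
    - {"travel": [0, 0, 0], "twist": [0, 0, -16], "claw": 0.02}
    - {"travel": [0, 0, 0], "twist": [0, 0, -24], "claw": 0.02}
    - {"travel": [0, 0, 0], "twist": [0, 0, -32], "claw": 0.02}
    - {"travel": [0, 0, 0], "twist": [0, 0, -40], "claw": 0.02}
    - {"travel": [0, 0, 0], "twist": [0, 0, -48], "claw": 0.02}
    - {"travel": [0, 0, 0], "twist": [0, 0, -56], "claw": 0.02}
    - {"travel": [0, 0, 0], "twist": [0, 0, -64], "claw": 0.02}
    - {"travel": [0, 0, 0], "twist": [0, 0, -73], "claw": 0.02}
    - {"travel": [0, 0, 0], "twist": [0, 0, -82], "claw": 0.02}

```text
clock: 10.3
position: [0.5996, -0.0196, 0.3002]
tool_rot: [3.137, 0.009, 2.469]
force: [-0.1, 0.6, -0.7]
grip_width: 0.028
```

Run:
```python
from workcell import bot
from h import *
np.set_printoptions(precision=4,suppress=True)
s=bot.observe();print(s['clock'],s['qpos'],s['position'],s['tool_rot'],s['grip_width'])
T=Tool(s);print(T[:3,2],np.degrees(np.arctan2(T[1,1],T[0,1])))
pickle.dump((s,),open("s9.pkl","wb"))
R=Rt(52.4,-50);ax=np.array([.6284,-.0129,.0826]);pl=ax+.0074*R[:,2];print(pl)
w=[(pl+[.02,-.02,.16],Rt(52.4,-25)),(pl+[0,0,.10],R)]
moves(T,w)
from kin import *
track(s["qpos"],w+[(pl,R)])
```

```text
10.3 [ 0.3947  0.4808 -0.6746  1.5684  0.3206  1.195   0.5575] [ 0.5996 -0.0196  0.3002] [3.1373 0.0092 2.4688] 0.028010161622371205
[ 0.0098 -0.0024 -0.9999] 51.45652590500119
[ 0.6239 -0.0094  0.0778]
travel [-0.0402, 0.0197, 0.0628] twist [0.44, 25.53, -0.88]
travel [-0.0115, 0.0226, 0.1226] twist [0.64, 50.53, -0.78]
[ 0.4   0.85 -0.67  1.16  0.17  1.57  0.73] err mm 0.0 deg 0.0
[ 0.4   1.13 -0.69  0.96  0.02  1.85  0.75] err mm 0.0 deg 0.0
[ 0.39  1.24 -0.66  0.97  0.07  1.74  0.8 ] err mm 0.0 deg 0.0
```

apply_moves:
  commands:
    - {"travel": [-0.01, 0.005, 0.015], "twist": [0, 7, 0], "claw": 0.02}
    - {"travel": [-0.02, 0.01, 0.03], "twist": [0, 14, 0], "claw": 0.02}
    - {"travel": [-0.03, 0.015, 0.05], "twist": [0.5, 20, -1], "claw": 0.02}
    - {"travel": [-0.04, 0.02, 0.063], "twist": [0.5, 25.5, -1], "claw": 0.02}
    - {"travel": [-0.033, 0.021, 0.078], "twist": [0.5, 32, -1], "claw": 0.02}
    - {"travel": [-0.025, 0.022, 0.093], "twist": [0.5, 38, -1], "claw": 0.02}
    - {"travel": [-0.018, 0.022, 0.108], "twist": [0.5, 44, -1], "claw": 0.02}
    - {"travel": [-0.0115, 0.0225, 0.1225], "twist": [0.5, 50.5, -1], "claw": 0.02}
    - {"travel": [-0.0115, 0.0225, 0.1225], "twist": [0.5, 50.5, -1], "claw": 0.02}
    - {"travel": [-0.0115, 0.0225, 0.1225], "twist": [0.5, 50.5, -1], "claw": 0.02}

```text
clock: 11.3
position: [0.6248, -0.0088, 0.1782]
tool_rot: [3.134, -0.869, 2.489]
force: [0.1, 1.0, 0.4]
grip_width: 0.0282
```

Run:
```python
from workcell import bot
from h import *
np.set_printoptions(precision=4,suppress=True)
s=bot.observe();print(s['clock'],s['qpos'],s['position'],s['tool_rot'],s['grip_width'])
f=bot.grab_frame("scene");crop(f["frame"],200,200,390,360,4,"pics/s10.png")
w=bot.grab_frame("top");crop(w["frame"],280,60,460,220,4,"pics/t10.png");
v=bot.grab_frame("wrist");cv2.imwrite("pics/w10.png",v["frame"]);pickle.dump((s,f,w,v),open("s10.pkl","wb"))
R=Rt(52.4,-50);moves(Tool(s),[([.6239,-.0094,.0778],R)])
```

```text
11.3 [ 0.3969  1.126  -0.6861  0.9591  0.0139  1.8432  0.751 ] [ 0.6248 -0.0088  0.1782] [ 3.1342 -0.8688  2.4888] 0.02816043105152505
travel [-0.0764, -0.0015, 0.0651] twist [0.28, 0.22, 0.13]
```

View pics/s10.png

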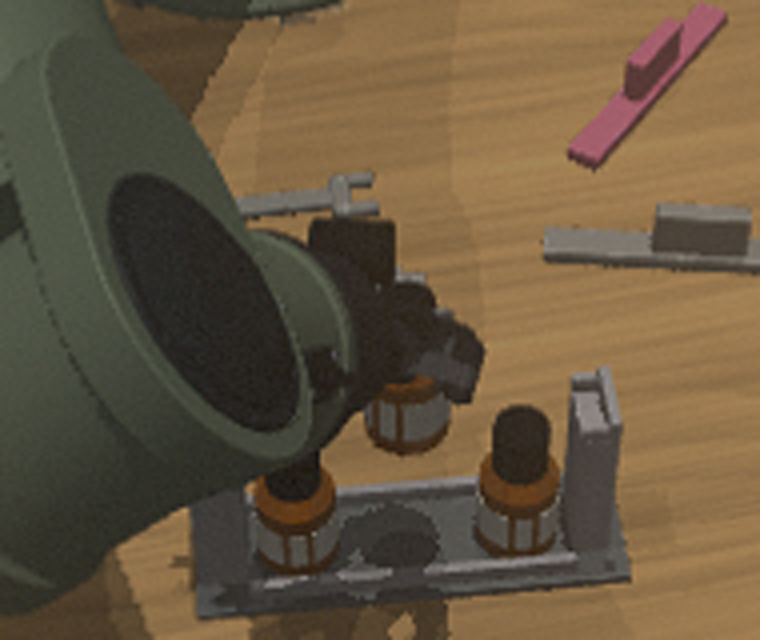

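View pics/t10.png

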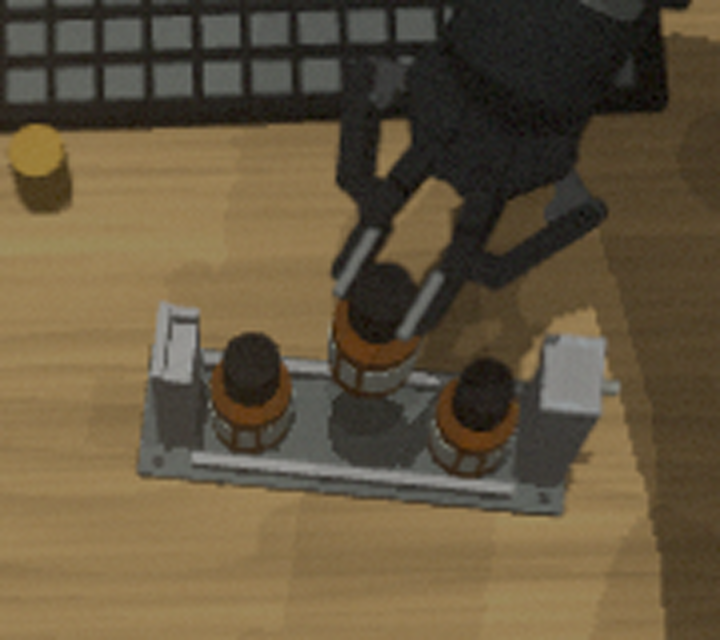

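View pics/w10.png

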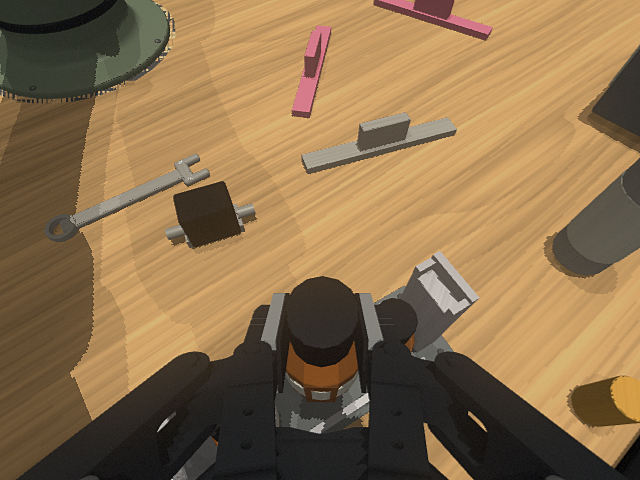

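Run:
```python
from h import *
np.set_printoptions(precision=1,suppress=True)
s,f,w,v=pickle.load(open("s10.pkl","rb"))
T=Tool(s);ax=T[:3,3]-.0074*T[:3,2];print(ax*1e3)
foot=ax-[0,0,.0766]
for nm,F in (("held",foot),("k",np.array([.6284,-.0129,.006])-.0595*np.array([.132,.991,0])),("s",np.array([.6284,-.0129,.006])+.0595*np.array([.132,.991,0]))):
  a=np.linspace(0,2*np.pi,73);ring=lambda z,r:proj(w,F+np.c_[r*np.cos(a),r*np.sin(a),0*a+z])
  r0=ring(0,.022);rc=ring(.09,.015);o=np.array([280,60])
  print(nm,"foot ring crop: x",(r0.min(0)-o)*4,(r0.max(0)-o)*4,"cap ring",(rc.min(0)-o)*4,(rc.max(0)-o)*4)
  g=proj(f,F+np.c_[.022*np.cos(a),.022*np.sin(a),0*a]);o=np.array([200,200]);print("   scene foot",(g.min(0)-o)*4,(g.max(0)-o)*4)
```

```text
[629.3 -12.3 183. ]
held foot ring crop: x [323.2 323.1] [410.5 405.8] cap ring [347.9 265.3] [413.3 326.6]
   scene foot [366.  387.5] [451.4 453.2]
k foot ring crop: x [422.7 401.7] [502.2 477.7] cap ring [453.8 356.4] [512.8 412.5]
   scene foot [261.  513.4] [341.1 578.8]
s foot ring crop: x [208.6 381.2] [288.  456.8] cap ring [220.9 334.2] [279.7 389.9]
   scene foot [475.7 495.6] [554.7 559.7]
```

Bottle is upright over the free gap, foot projecting ~2 mm towards +x of the lane centre. Lowering.

apply_moves:
  commands:
    - {"travel": [-0.02, 0, 0.0165], "twist": [0, 0, 0], "claw": 0.02}
    - {"travel": [-0.038, 0, 0.032], "twist": [0, 0, 0], "claw": 0.02}
    - {"travel": [-0.05, -0.001, 0.043], "twist": [0, 0, 0], "claw": 0.02}
    - {"travel": [-0.06, -0.001, 0.0515], "twist": [0, 0, 0], "claw": 0.02}
    - {"travel": [-0.067, -0.0015, 0.0575], "twist": [0, 0, 0], "claw": 0.02}
    - {"travel": [-0.072, -0.0015, 0.062], "twist": [0, 0, 0], "claw": 0.02}
    - {"travel": [-0.072, -0.0015, 0.062], "twist": [0, 0, 0], "claw": 0.02}

```text
clock: 12.15
position: [0.6234, -0.008, 0.0833]
tool_rot: [3.135, -0.87, 2.491]
force: [-0.2, -0.8, -2.6]
grip_width: 0.0275
```

Run:
```python
from workcell import bot
from h import *
np.set_printoptions(precision=4,suppress=True)
s=bot.observe();print(s['clock'],s['position'],s['tool_rot'],s['force'],s['qpos'])
f=bot.grab_frame("scene");a=cv2.resize(f["frame"][250:370,210:370],None,fx=4,fy=4,interpolation=2)
w=bot.grab_frame("top");b=cv2.resize(w["frame"][100:220,300:440],None,fx=4,fy=4,interpolation=2);
cv2.imwrite("pics/s11.png",a);cv2.imwrite("pics/t11.png",b)
```

```text
12.15 [ 0.6234 -0.008   0.0833] [ 3.1346 -0.8697  2.4906] [-0.1504 -0.751  -2.6037] [ 0.3908  1.2305 -0.663   0.9764  0.0636  1.7408  0.8012]
```

View pics/s11.png

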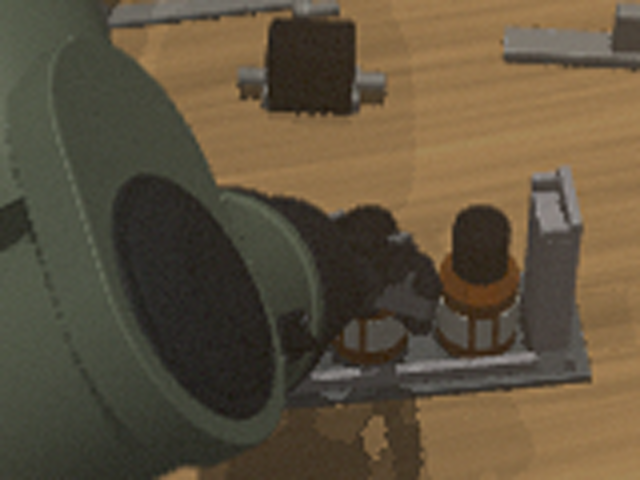

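View pics/t11.png

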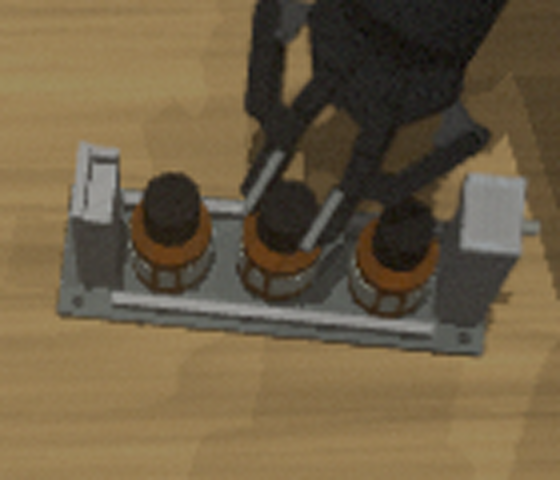

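apply_moves:
  commands:
    - {"travel": [-0.0015, 0, 0.0013], "twist": [0, 0, 0], "claw": 0.02}
    - {"travel": [-0.003, 0, 0.0026], "twist": [0, 0, 0], "claw": 0.02}
    - {"travel": [-0.003, 0, 0.0026], "twist": [0, 0, 0], "claw": 0.02}

```text
clock: 12.55
position: [0.6235, -0.008, 0.08]
tool_rot: [3.134, -0.869, 2.491]
force: [0.1, 0.4, -0.9]
grip_width: 0.028
```

apply_moves:
  commands:
    - {"travel": [-0.0012, 0, 0.001], "twist": [0, 0, 0], "claw": 0.02}
    - {"travel": [-0.0012, 0, 0.001], "twist": [0, 0, 0], "claw": 0.02}

```text
clock: 12.75
position: [0.6235, -0.0081, 0.0783]
tool_rot: [3.134, -0.869, 2.491]
force: [0.4, 0.4, -1.7]
grip_width: 0.0285
```

apply_moves:
  commands:
    - {"travel": [-0.0012, 0, 0.001], "twist": [0, 0, 0], "claw": 0.02}
    - {"travel": [-0.0012, 0, 0.001], "twist": [0, 0, 0], "claw": 0.02}

```text
clock: 12.95
position: [0.6237, -0.008, 0.0773]
tool_rot: [3.134, -0.869, 2.491]
force: [0.8, -0.7, 2.9]
grip_width: 0.0281
```

apply_moves:
  commands:
    - {"travel": [-0.0012, 0, 0.001], "twist": [0, 0, 0], "claw": 0.02}
    - {"travel": [-0.0012, 0, 0.001], "twist": [0, 0, 0], "claw": 0.02}

```text
clock: 13.15
position: [0.6239, -0.0081, 0.0771]
tool_rot: [3.132, -0.869, 2.492]
force: [0.5, -3.9, 16.7]
grip_width: 0.028
```

Floor contact. Ease up 1 mm and open a little, then withdraw along the fingers.

apply_moves:
  commands:
    - {"travel": [0.001, 0, -0.0008], "twist": [0, 0, 0], "claw": 0.02}
    - {"travel": [0.001, 0, -0.0008], "twist": [0, 0, 0], "claw": 0.032}
    - {"travel": [0.001, 0, -0.0008], "twist": [0, 0, 0], "claw": 0.036}
    - {"travel": [0.001, 0, -0.0008], "twist": [0, 0, 0], "claw": 0.042}
    - {"travel": [0.001, 0, -0.0008], "twist": [0, 0, 0], "claw": 0.042}
    - {"travel": [0.001, 0, -0.0008], "twist": [0, 0, 0], "claw": 0.042}

```text
clock: 13.75
position: [0.6235, -0.008, 0.0765]
tool_rot: [3.134, -0.869, 2.491]
force: [0.4, -0.4, 0.1]
grip_width: 0.0419
```

Run:
```python
from workcell import bot
from h import *
np.set_printoptions(precision=4,suppress=True)
s=bot.observe();print(s['clock'],s['position'],s['tool_rot'],s['force'],s['grip_width'])
w=bot.grab_frame("top");b=cv2.resize(w["frame"][100:220,300:440],None,fx=5,fy=5,interpolation=2);
cv2.imwrite("pics/t12.png",b)
```

```text
13.75 [ 0.6235 -0.008   0.0765] [ 3.1342 -0.8691  2.4908] [ 0.3503 -0.3934  0.0898] 0.04185382067206792
```

View pics/t12.png

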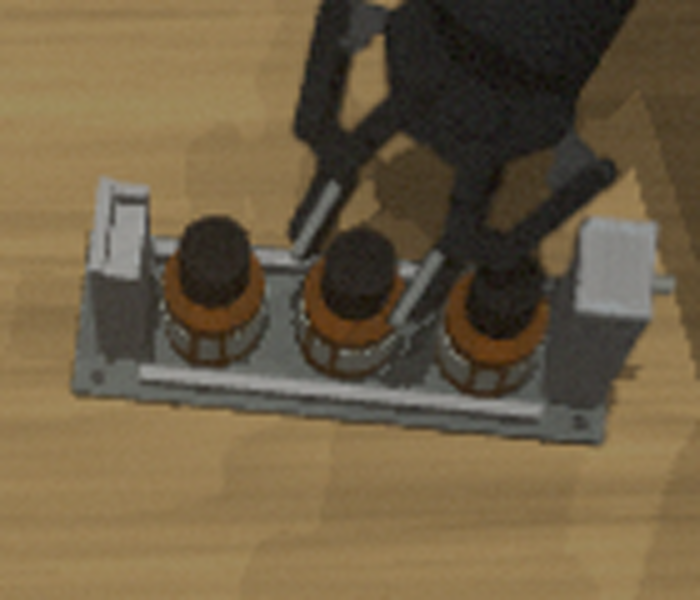

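apply_moves:
  commands:
    - {"travel": [0.008, 0, -0.0065], "twist": [0, 0, 0], "claw": 0.042}
    - {"travel": [0.02, 0, -0.017], "twist": [0, 0, 0], "claw": 0.042}
    - {"travel": [0.04, 0, -0.034], "twist": [0, 0, 0], "claw": 0.042}
    - {"travel": [0.065, 0, -0.055], "twist": [0, 0, 0], "claw": 0.042}
    - {"travel": [0.095, 0, -0.08], "twist": [0, 0, 0], "claw": 0.05}
    - {"travel": [0.125, 0, -0.107], "twist": [0, 0, 0], "claw": 0.06}
    - {"travel": [0.125, 0, -0.107], "twist": [0, 0, 0], "claw": 0.07}

```text
clock: 14.5
position: [0.6253, -0.0091, 0.2481]
tool_rot: [3.126, -0.862, 2.496]
force: [0.3, 0.3, -0.6]
grip_width: 0.0699
```

Run:
```python
from workcell import bot
from h import *
np.set_printoptions(precision=4,suppress=True)
s=bot.observe();print(s['clock'],s['qpos'],s['position'],s['tool_rot'],s['force'],s['grip_width'])
pickle.dump((s,),open("s13.pkl","wb"))
w=bot.grab_frame("top");b=cv2.resize(w["frame"][100:220,200:440],None,fx=3,fy=3,interpolation=2);
cv2.imwrite("pics/t13.png",b)
# bar from w1 frame and top
s1,f1=pickle.load(open("w1.pkl","rb"));crop(f1["frame"],250,170,320,340,3,"pics/x13.png")
```

```text
14.5 [ 0.3899  1.0531 -0.6846  0.9229 -0.0333  1.9256  0.723 ] [ 0.6253 -0.0091  0.2481] [ 3.1265 -0.8622  2.4961] [ 0.2819  0.3161 -0.6185] 0.06988493343774466
```

View pics/t13.png

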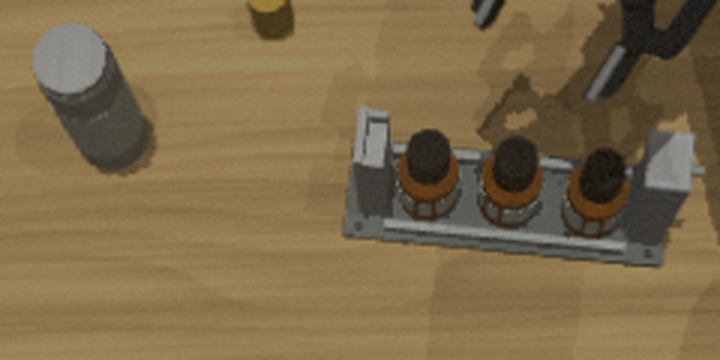

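View pics/x13.png

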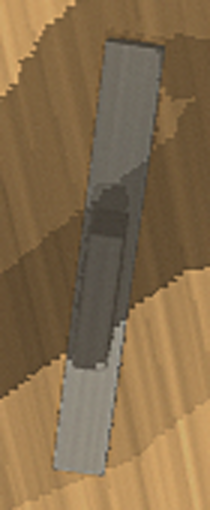

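All three bottles stand in the lane. Next an overhead wrist look at the rack for posts.

Run:
```python
from h import *
from kin import *
s=pickle.load(open("s13.pkl","rb"))[0]
w=[([.63,0,.32],Rt(20,-22)),([.632,.015,.28],Rt(-7.6))]
moves(Tool(s),w);track(s["qpos"],w)
```

```text
travel [0.0557, 0.0108, -0.0453] twist [-18.61, -26.83, 26.85]
travel [0.0301, 0.0235, -0.0135] twist [-25.32, -45.0, 56.3]
[ 0.43  0.62 -0.59  1.33 -0.04  1.38  0.27] err mm 0.0 deg 0.0
[ 0.13  0.51 -0.37  1.51  0.19  1.16 -0.41] err mm 0.0 deg 0.0
```

apply_moves:
  commands:
    - {"travel": [0.015, 0.003, -0.012], "twist": [-4.5, -6.5, 6.5], "claw": 0.085}
    - {"travel": [0.03, 0.006, -0.024], "twist": [-9.5, -13.5, 13.5], "claw": 0.085}
    - {"travel": [0.045, 0.009, -0.036], "twist": [-14, -20, 20], "claw": 0.085}
    - {"travel": [0.055, 0.011, -0.045], "twist": [-18.5, -27, 27], "claw": 0.085}
    - {"travel": [0.05, 0.014, -0.038], "twist": [-20.5, -32, 33], "claw": 0.085}
    - {"travel": [0.045, 0.017, -0.03], "twist": [-22, -36.5, 40], "claw": 0.085}
    - {"travel": [0.038, 0.02, -0.022], "twist": [-24, -41, 48], "claw": 0.085}
    - {"travel": [0.03, 0.0235, -0.0135], "twist": [-25.3, -45, 56.3], "claw": 0.085}
    - {"travel": [0.03, 0.0235, -0.0135], "twist": [-25.3, -45, 56.3], "claw": 0.085}
    - {"travel": [0.03, 0.0235, -0.0135], "twist": [-25.3, -45, 56.3], "claw": 0.085}

```text
clock: 15.55
position: [0.6303, 0.0183, 0.2736]
tool_rot: [-3.134, 0.003, 1.44]
force: [-0.2, 1.1, -0.6]
grip_width: 0.0849
```

Run:
```python
from workcell import bot
from h import *
np.set_printoptions(precision=4,suppress=True)
s=bot.observe();print(s['clock'],s['qpos'],s['position'],s['tool_rot'])
f=bot.grab_frame("wrist");cv2.imwrite("pics/w14.png",f["frame"]);pickle.dump((s,f),open("w14.pkl","wb"))
```

```text
15.55 [ 0.1139  0.5154 -0.3584  1.5144  0.1901  1.1543 -0.4107] [0.6303 0.0183 0.2736] [-3.134   0.0025  1.4404]
```

View pics/w14.png

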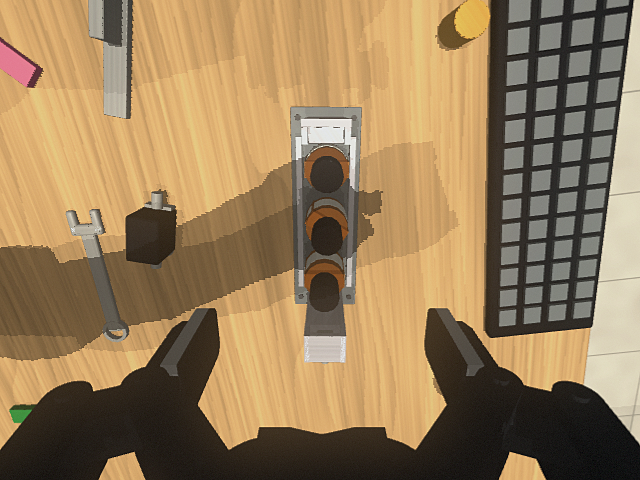

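Run:
```python
from h import *
s,f=pickle.load(open("w14.pkl","rb"));im=f["frame"]
a=cv2.resize(im[100:155,280:375],None,fx=8,fy=8,interpolation=cv2.INTER_CUBIC)
b=cv2.resize(im[320:375,280:375],None,fx=8,fy=8,interpolation=cv2.INTER_CUBIC)
a=cv2.resize(a,(760,300) if 0 else None,fx=.65,fy=.65);b=cv2.resize(b,None,fx=.65,fy=.65)
cv2.imwrite("pics/x14.png",np.vstack([a,b]));print(a.shape)
```

```text
(286, 494, 3)
```

View pics/x14.png

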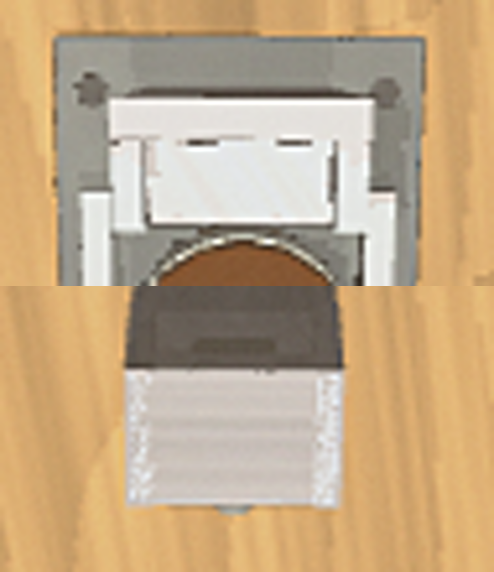

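Run:
```python
from h import *
np.set_printoptions(precision=4,suppress=True)
s,f=pickle.load(open("w14.pkl","rb"))
C=lambda l,oy:[((x+.5)/5.2-.5+280,(y+.5)/5.2-.5+oy) for x,y in l]
W=plane(f,C([(110,98),(376,98),(110,138),(376,138)],100),.114,s)
S=plane(f,C([(147,225),(333,225)],100),.100,s)
K=plane(f,C([(127,368-286),(344,368-286),(127,506-286),(341,506-286)],320),.122,s)
print(W,"\nseat",S,"\nkeeper",K)
kc=K[:2].mean(0);wc=W[2:].mean(0);v=wc-kc
print("mouth",kc,"wall inner",wc,"dist",np.linalg.norm(v[:2]),"yaw",np.degrees(np.arctan2(-v[0],v[1])))
print("keeper len",np.linalg.norm(K[:2].mean(0)-K[2:].mean(0)),"w",np.linalg.norm(K[0]-K[1]),"wall w",np.linalg.norm(W[0]-W[1]))
# compare with first estimate
y=np.array([.132,.991]);print("est mouth",np.array([.6284,-.0129])-.086*y,"est wall",np.array([.6284,-.0129])+.102*y)
B=plane(f,C([(57,37),(424,37)],100),.006,s);print("base +y corners",B,B.mean(0),"->origin",B.mean(0)[:2]-.118*y)
```

```text
[[0.6232 0.0976 0.114 ]
 [0.6632 0.0924 0.114 ]
 [0.6223 0.0919 0.114 ]
 [0.6626 0.0866 0.114 ]] 
seat [[0.6253 0.0773 0.1   ]
 [0.6552 0.0734 0.1   ]] 
keeper [[ 0.5978 -0.0951  0.122 ]
 [ 0.6368 -0.1     0.122 ]
 [ 0.5934 -0.1248  0.122 ]
 [ 0.633  -0.1297  0.122 ]]
mouth [ 0.6173 -0.0976  0.122 ] wall inner [0.6425 0.0892 0.114 ] dist 0.18848315716825564 yaw -7.673530555586198
keeper len 0.02998052084617057 w 0.03930560308676108 wall w 0.04037372031811072
est mouth [ 0.617  -0.0981] est wall [0.6419 0.0882]
base +y corners [[0.6073 0.1096 0.006 ]
 [0.6815 0.0998 0.006 ]] [0.6444 0.1047 0.006 ] ->origin [ 0.6288 -0.0123]
```

Run:
```python
from h import *
from kin import *
s=pickle.load(open("w14.pkl","rb"))[0]
w=[([.458,.233,.15],Rt(-18.4))]
moves(Tool(s),w);track(s["qpos"],w)
```

```text
travel [0.1908, -0.1978, 0.1246] twist [-0.42, 0.19, 10.93]
[-0.32  0.48 -0.35  1.95  0.23  0.75 -1.13] err mm 0.0 deg 0.0
```

apply_moves:
  commands:
    - {"travel": [0.027, -0.028, 0.015], "twist": [0, 0, 1.5], "claw": 0.085}
    - {"travel": [0.054, -0.056, 0.03], "twist": [0, 0, 3], "claw": 0.085}
    - {"travel": [0.082, -0.085, 0.05], "twist": [0, 0, 5], "claw": 0.085}
    - {"travel": [0.109, -0.113, 0.07], "twist": [0, 0, 6.5], "claw": 0.085}
    - {"travel": [0.136, -0.141, 0.09], "twist": [0, 0, 8], "claw": 0.085}
    - {"travel": [0.163, -0.17, 0.107], "twist": [-0.4, 0, 9.5], "claw": 0.085}
    - {"travel": [0.191, -0.198, 0.1245], "twist": [-0.4, 0.2, 11], "claw": 0.085}
    - {"travel": [0.191, -0.198, 0.1245], "twist": [-0.4, 0.2, 11], "claw": 0.085}
    - {"travel": [0.191, -0.198, 0.1245], "twist": [-0.4, 0.2, 11], "claw": 0.085}

```text
clock: 16.5
position: [0.4588, 0.2298, 0.1497]
tool_rot: [-3.139, -0.001, 1.25]
force: [1.3, -0.4, -0.0]
grip_width: 0.0848
```

Run:
```python
from workcell import bot
from h import *
np.set_printoptions(precision=4,suppress=True)
s=bot.observe();print(s['clock'],s['qpos'],s['position'],s['tool_rot'])
f=bot.grab_frame("wrist");cv2.imwrite("pics/w15.png",f["frame"]);pickle.dump((s,f),open("w15.pkl","wb"))
```

```text
16.5 [-0.3069  0.476  -0.3569  1.9546  0.232   0.7511 -1.1191] [0.4588 0.2298 0.1497] [-3.1386 -0.0014  1.2497]
```

View pics/w15.png

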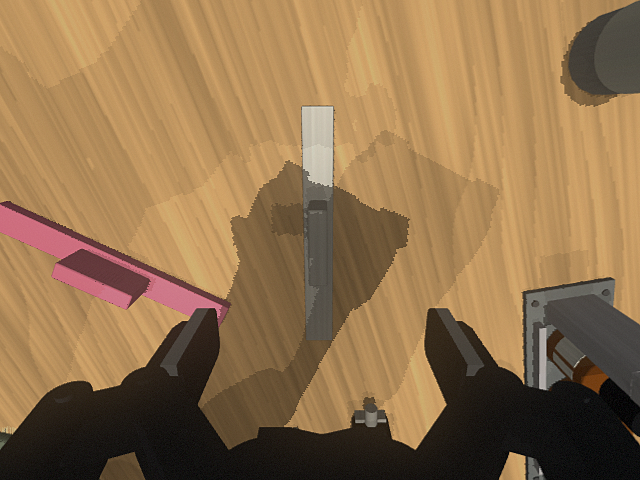

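Steel bar: far end edge (302–334,106), near end (307–331,340), grey, rib in the middle at (317,245); the pink look-alike at left is clearly another.

Run:
```python
from h import *
from kin import *
np.set_printoptions(precision=4,suppress=True)
s,f=pickle.load(open("w15.pkl","rb"))
crop(f["frame"],285,90,350,350,2,"pics/x15.png")
P=plane(f,[(302,106),(334,106),(306.5,340),(331.5,340)],.010,s)
c=P.mean(0);v=P[:2].mean(0)-P[2:].mean(0);print(P,c,np.linalg.norm(v),np.degrees(np.arctan2(-v[0],v[1])),np.linalg.norm(P[0]-P[1]),np.linalg.norm(P[2]-P[3]))
yaw=np.degrees(np.arctan2(-v[0],v[1]))
w=[([c[0],c[1],.06],Rt(yaw)),([c[0],c[1],.0145],Rt(yaw))]
moves(Tool(s),w);track(s["qpos"],w)
```

```text
[[0.4726 0.3173 0.01  ]
 [0.4948 0.3099 0.01  ]
 [0.4101 0.1274 0.01  ]
 [0.4316 0.1203 0.01  ]] [0.4523 0.2187 0.01  ] 0.19987779345875498 -18.33700400757341 0.023385238910318722 0.022675331735746526
travel [-0.0127, -0.0024, 0.0897] twist [-0.17, -0.08, -0.06]
travel [-0.0128, -0.0022, 0.1352] twist [-0.17, -0.08, -0.06]
[-0.35  0.61 -0.29  2.04  0.32  0.54 -1.19] err mm 0.0 deg 0.0
[-0.39  0.69 -0.24  2.05  0.37  0.44 -1.23] err mm 0.0 deg 0.0
```

View pics/x15.png

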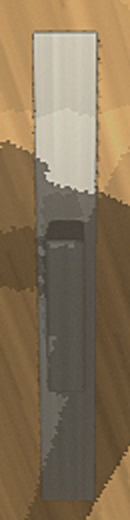

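apply_moves:
  commands:
    - {"travel": [-0.006, -0.001, 0.04], "twist": [0, 0, 0], "claw": 0.085}
    - {"travel": [-0.0127, -0.0023, 0.08], "twist": [0, 0, 0], "claw": 0.07}
    - {"travel": [-0.0127, -0.0023, 0.11], "twist": [0, 0, 0], "claw": 0.06}
    - {"travel": [-0.0127, -0.0023, 0.125], "twist": [0, 0, 0], "claw": 0.06}
    - {"travel": [-0.0127, -0.0023, 0.134], "twist": [0, 0, 0], "claw": 0.05}
    - {"travel": [-0.0127, -0.0023, 0.134], "twist": [0, 0, 0], "claw": 0.03}
    - {"travel": [-0.0127, -0.0023, 0.134], "twist": [0, 0, 0], "claw": 0.015}
    - {"travel": [-0.0127, -0.0023, 0.134], "twist": [0, 0, 0], "claw": 0.005}
    - {"travel": [-0.0127, -0.0023, 0.134], "twist": [0, 0, 0], "claw": 0.005}
    - {"travel": [-0.0127, -0.0023, 0.134], "twist": [0, 0, 0], "claw": 0.005}
  force: 100

```text
clock: 17.55
position: [0.4532, 0.219, 0.017]
tool_rot: [-3.142, -0.002, 1.247]
force: [-1.1, -2.0, 8.2]
grip_width: 0.0121
```

Run:
```python
from workcell import bot
from h import *
np.set_printoptions(precision=4,suppress=True)
s=bot.observe();print(s['clock'],s['qpos'],s['position'],s['tool_rot'],s['force'],s['grip_width'])
f=bot.grab_frame("wrist");cv2.imwrite("pics/w16.png",f["frame"]);pickle.dump((s,f),open("w16.pkl","wb"))
```

```text
17.55 [-0.3814  0.6877 -0.2483  2.0458  0.3651  0.4474 -1.2306] [0.4532 0.219  0.017 ] [-3.1415 -0.0024  1.2467] [-1.0642 -1.9911  8.1928] 0.012083277051087905
```

View pics/w16.png

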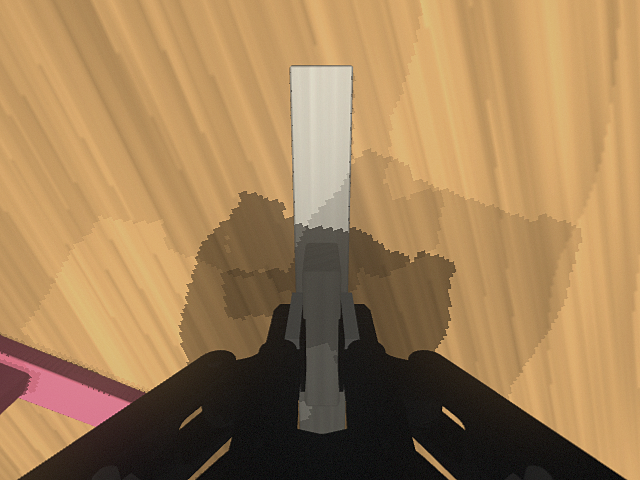

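```bash
cat > bar.py <<'E'
from h import *
from kin import *
M=np.array([.6172,-.0978]);ry=np.array([.1333,.9911]);YAW=-7.67;DX=-.0006;DZ=.017
def pose(ye,ze,t,xo=0.):
    """TCP pose for keeper-end bottom edge at rack y=ye, height ze, tilt t deg (saddle end up)"""
    R=Rt(YAW,-t);E=np.r_[M+(ye+.086)*ry+xo*np.array([ry[1],-ry[0]]),ze]
    return E+(.1-DX)*R[:,0]-DZ*R[:,2],R
E
python3 - <<'E'
from bar import *
np.set_printoptions(precision=4,suppress=True)
s,f=pickle.load(open("w16.pkl","rb"))
e=plane(f,[(290.5,66),(352.5,66)],.010,s).mean(0);T=Tool(s);print("far end in tool",T[:3,:3].T@(e-T[:3,3]))
w=[([.4532,.219,.18],T[:3,:3]),pose(-.078,.17,5),pose(-.078,.1022,5),pose(-.103,.1022,5),pose(-.103,.1005,0)]
for a,_ in w: print(a)
moves(T,w[:2]);track(s["qpos"],w)
E
```

```text
far end in tool [0.0995 0.0003 0.0072]
[0.4532, 0.219, 0.18]
[0.6314 0.008  0.1957]
[0.6314 0.008  0.1279]
[ 0.6281 -0.0168  0.1279]
[ 0.6284 -0.0149  0.1175]
travel [0.0004, 0.0, -0.163] twist [0.0, 0.0, 0.0]
travel [-0.1429, 0.2362, -0.179] twist [0.49, 4.85, -10.89]
[-0.27  0.42 -0.38  1.95  0.21  0.8  -1.09] err mm 0.0 deg 0.0
[ 0.21  0.59 -0.4   1.61  0.17  0.96 -0.36] err mm 0.0 deg 0.0
[ 0.19  0.67 -0.38  1.67  0.2   0.83 -0.38] err mm 0.0 deg 0.0
[ 0.23  0.67 -0.38  1.67  0.2   0.83 -0.34] err mm 0.0 deg 0.0
[ 0.14  0.68 -0.32  1.67  0.27  0.84 -0.43] err mm 0.0 deg 0.0
```

apply_moves:
  commands:
    - {"travel": [0, 0, -0.02], "twist": [0, 0, 0], "claw": 0.005}
    - {"travel": [0, 0, -0.06], "twist": [0, 0, 0], "claw": 0.005}
    - {"travel": [0, 0, -0.105], "twist": [0, 0, 0], "claw": 0.005}
    - {"travel": [0, 0, -0.145], "twist": [0, 0, 0], "claw": 0.005}
    - {"travel": [-0.02, 0.035, -0.163], "twist": [0, 0.7, -1.5], "claw": 0.005}
    - {"travel": [-0.045, 0.075, -0.175], "twist": [0, 1.5, -3.5], "claw": 0.005}
    - {"travel": [-0.07, 0.115, -0.178], "twist": [0.2, 2.5, -5.5], "claw": 0.005}
    - {"travel": [-0.095, 0.155, -0.179], "twist": [0.3, 3.5, -7.5], "claw": 0.005}
    - {"travel": [-0.12, 0.195, -0.179], "twist": [0.4, 4.2, -9], "claw": 0.005}
    - {"travel": [-0.143, 0.236, -0.179], "twist": [0.5, 4.85, -10.9], "claw": 0.005}

```text
clock: 18.6
position: [0.6316, 0.0057, 0.1953]
tool_rot: [-3.141, -0.087, 1.438]
force: [1.4, 2.4, -1.4]
grip_width: 0.0119
```

apply_moves:
  commands:
    - {"travel": [0, 0, 0], "twist": [0, 0, 0], "claw": 0.005}
    - {"travel": [0, 0, 0], "twist": [0, 0, 0], "claw": 0.005}

```text
clock: 18.8
position: [0.6308, 0.0069, 0.1944]
tool_rot: [-3.139, -0.087, 1.435]
force: [-1.0, 1.1, -3.5]
grip_width: 0.0118
```

Run:
```python
from workcell import bot
from bar import *
np.set_printoptions(precision=4,suppress=True)
s=bot.observe();print(s['clock'],s['qpos'],s['position'],s['tool_rot'],s['force'],s['grip_width'])
f=bot.grab_frame("wrist");cv2.imwrite("pics/w17.png",f["frame"])
c=bot.grab_frame("scene");crop(c["frame"],220,220,380,360,5,"pics/s17.png");pickle.dump((s,f,c),open("w17.pkl","wb"))
moves(Tool(s),[pose(-.078,.17,5),pose(-.078,.1022,5),pose(-.088,.1022,5)])
```

```text
18.8 [ 0.2104  0.5921 -0.4066  1.6141  0.169   0.9598 -0.3622] [0.6308 0.0069 0.1944] [-3.1394 -0.0869  1.4351] [-1.0184  1.1254 -3.4597] 0.011806194525378748
travel [0.0013, 0.0005, -0.0012] twist [-0.12, 0.02, -0.1]
travel [-0.0046, 0.0007, 0.0663] twist [-0.12, 0.02, -0.1]
travel [-0.0146, 0.0007, 0.0654] twist [-0.12, 0.02, -0.1]
```

View pics/w17.png

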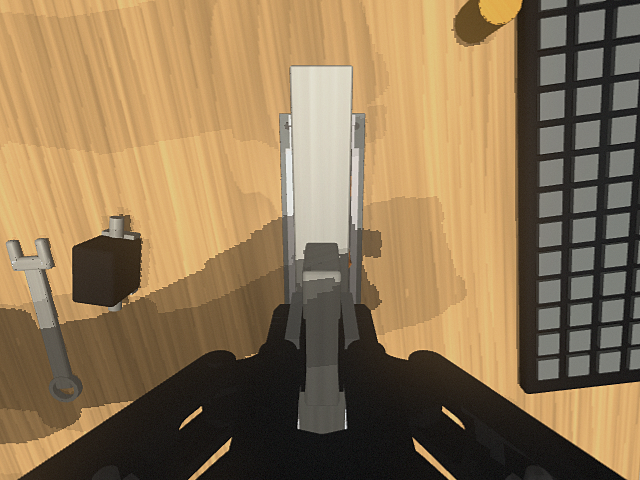

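View pics/s17.png

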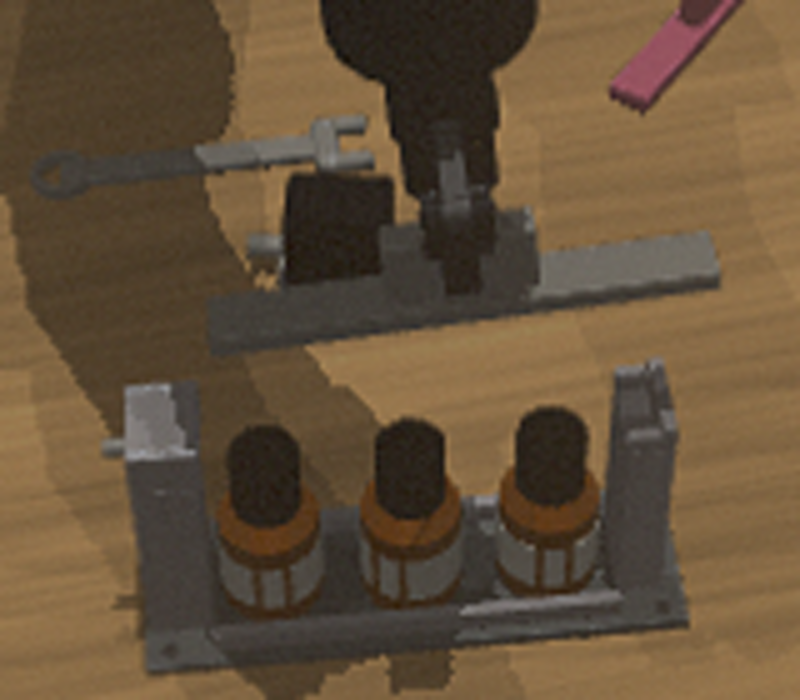

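Bar is in hand unslipped (far end still at (290–352,66)), aligned with the rack. Descending to just before the keeper mouth.

apply_moves:
  commands:
    - {"travel": [0, 0.0005, 0.02], "twist": [0, 0, 0], "claw": 0.005}
    - {"travel": [-0.002, 0.0006, 0.04], "twist": [0, 0, 0], "claw": 0.005}
    - {"travel": [-0.003, 0.0006, 0.052], "twist": [0, 0, 0], "claw": 0.005}
    - {"travel": [-0.004, 0.0006, 0.061], "twist": [0, 0, 0], "claw": 0.005}
    - {"travel": [-0.0046, 0.0007, 0.0663], "twist": [-0.1, 0, -0.1], "claw": 0.005}
    - {"travel": [-0.0046, 0.0007, 0.0663], "twist": [-0.1, 0, -0.1], "claw": 0.005}
    - {"travel": [-0.0046, 0.0007, 0.0663], "twist": [-0.1, 0, -0.1], "claw": 0.005}

```text
clock: 19.6
position: [0.6317, 0.0093, 0.1284]
tool_rot: [3.141, -0.087, 1.439]
force: [0.4, 0.3, -2.7]
grip_width: 0.0121
```

Run:
```python
from workcell import bot
from bar import *
np.set_printoptions(precision=4,suppress=True)
s=bot.observe();print(s['clock'],s['position'],s['tool_rot'],s['force'],s['grip_width'])
c=bot.grab_frame("scene");crop(c["frame"],220,240,380,360,5,"pics/s18.png")
t=bot.grab_frame("top");crop(t["frame"],300,100,450,200,5,"pics/t18.png");pickle.dump((s,t,c),open("w18.pkl","wb"))
T=Tool(s);R=T[:3,:3]
E=T[:3,3]+DZ*R[:,2]-(.1-DX)*R[:,0];F=E+.2*R[:,0]
print("E",E,"rack y",(E[:2]-M)@ry-.086,"x",(E[:2]-M)@[ry[1],-ry[0]],"F",F,"rack y",(F[:2]-M)@ry-.086,"x",(F[:2]-M)@[ry[1],-ry[0]])
pts=[E+k*R[:,1]-z*R[:,2] for k in(-.012,.012) for z in (0,.01)]
print("scene px crop",(proj(c,pts)-[220,240])*5)
print("top",(proj(t,pts)-[300,100])*5)
moves(T,[pose(-.078,.1022,5),pose(-.088,.1022,5),pose(-.095,.1022,5),pose(-.103,.1022,5)])
```

```text
19.6 [0.6317 0.0093 0.1284] [ 3.1409 -0.0867  1.439 ] [ 0.4143  0.2738 -2.6979] 0.012085282823852172
E [ 0.6188 -0.0886  0.1028] rack y -0.07671437697440614 x 0.00032860275389228063 F [0.6449 0.1089 0.1201] rack y 0.12253832232741071 x -5.1218824950165e-05
scene px crop [[223.005  322.3777]
 [219.3497 306.8051]
 [224.9629 367.4789]
 [221.2487 351.955 ]]
top [[545.8757 305.9607]
 [551.6514 297.9756]
 [550.0157 249.8008]
 [555.7956 241.3077]]
travel [-0.0013, -0.0001, 0.0004] twist [0.03, 0.03, 0.12]
travel [-0.0113, -0.0001, -0.0005] twist [0.03, 0.03, 0.12]
travel [-0.0183, -0.0001, -0.0011] twist [0.03, 0.03, 0.12]
travel [-0.0262, -0.0002, -0.0018] twist [0.03, 0.03, 0.12]
```

View pics/s18.png

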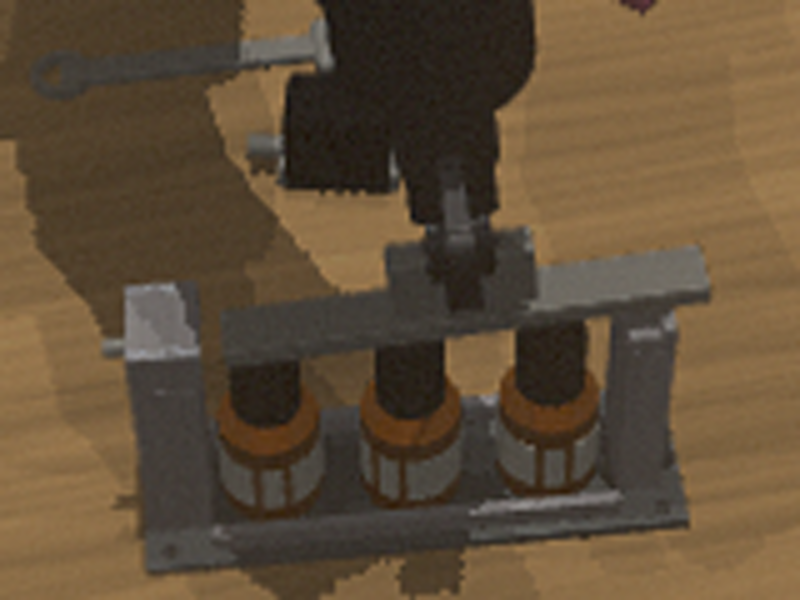

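View pics/t18.png

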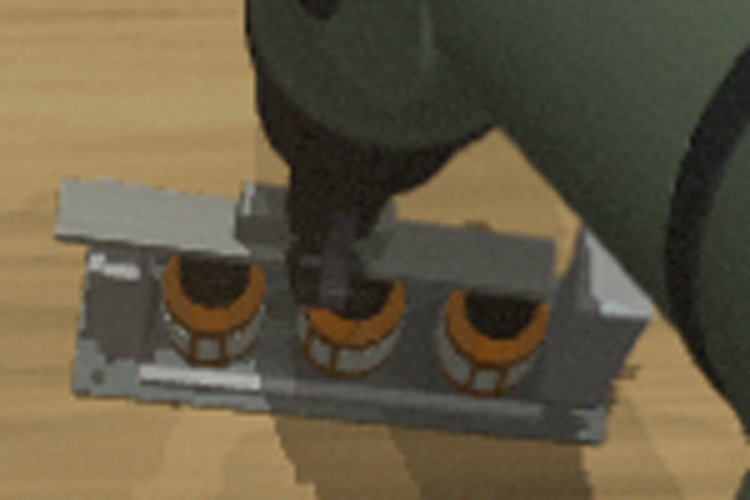

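Keeper end sits level with the pocket, ~9 mm before the mouth (scene (225,340) vs roof at (165,330)); predictions match within 1 px. Inserting in steps with force checks.

apply_moves:
  commands:
    - {"travel": [-0.004, 0, 0.0002], "twist": [0, 0, 0.1], "claw": 0.005}
    - {"travel": [-0.008, 0, 0], "twist": [0, 0, 0.1], "claw": 0.005}
    - {"travel": [-0.0125, 0, -0.0003], "twist": [0, 0, 0.1], "claw": 0.005}
    - {"travel": [-0.0125, 0, -0.0003], "twist": [0, 0, 0.1], "claw": 0.005}

```text
clock: 20.1
position: [0.6298, -0.0044, 0.127]
tool_rot: [-3.141, -0.086, 1.436]
force: [-0.6, 0.4, -2.9]
grip_width: 0.0121
```

apply_moves:
  commands:
    - {"travel": [-0.003, 0, -0.0003], "twist": [0, 0, 0], "claw": 0.005}
    - {"travel": [-0.006, 0, -0.0005], "twist": [0, 0, 0], "claw": 0.005}
    - {"travel": [-0.006, 0, -0.0005], "twist": [0, 0, 0], "claw": 0.005}

```text
clock: 20.4
position: [0.6291, -0.0088, 0.1272]
tool_rot: [3.142, -0.087, 1.437]
force: [0.6, 4.8, -1.5]
grip_width: 0.012
```

```bash
cat > st.py <<'E'
from workcell import bot
from bar import *
np.set_printoptions(precision=4,suppress=True)
s=bot.observe();T=Tool(s);R=T[:3,:3]
E=T[:3,3]+DZ*R[:,2]-(.1-DX)*R[:,0];F=E+.2*R[:,0]
for n,X in(("E",E),("F",F)): print(n,"rack y %.4f x %.4f z %.4f"%((X[:2]-M)@ry-.086,(X[:2]-M)@[ry[1],-ry[0]],X[2]))
print(s["clock"],"force",s["force"],"along y",s["force"][:2]@ry,"moment",s["moment"],s["grip_width"])
E
cat > look.py <<'E'
import sys;from st import *
n=sys.argv[1]
c=bot.grab_frame("scene");crop(c["frame"],230,265,370,345,5,f"pics/s{n}.png")
E
python3 look.py 19; python3 -c "
from st import *
moves(T,[pose(-.103,.1022,5),pose(-.104,.1022,5)])"
```

```text
E rack y -0.0949 x -0.0000 z 0.1015
F rack y 0.1043 x -0.0001 z 0.1189
20.4 force [ 0.6411  4.7969 -1.451 ] along y 4.839675319458386 moment [ 1.1153 -0.0027 -0.0897] 0.012000851590874814
E rack y -0.0947 x -0.0000 z 0.1015
F rack y 0.1046 x -0.0001 z 0.1190
20.45 force [-0.6543  5.914  -0.3776] along y 5.774152808452478 moment [ 1.1289 -0.0528 -0.0391] 0.01267114324460036
travel [-0.0082, 0.0001, -0.0014] twist [-0.0, -0.02, 0.03]
travel [-0.0092, 0.0001, -0.0015] twist [-0.0, -0.02, 0.03]
```

View pics/s19.png

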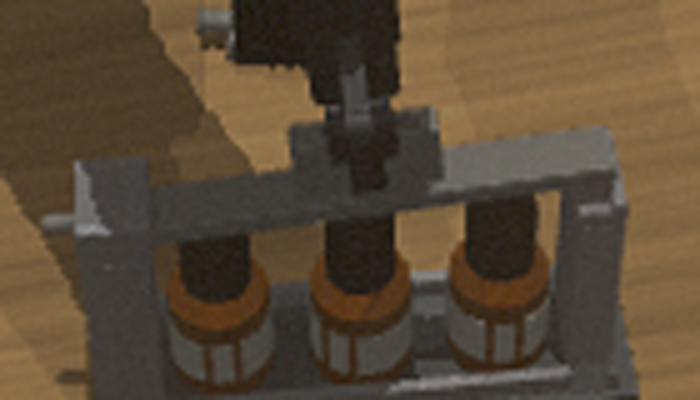

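End is under the roof and on the plunger (5 N as expected at 3 mm). Push further to ~11 mm.

apply_moves:
  commands:
    - {"travel": [-0.003, 0, -0.0004], "twist": [0, 0, 0], "claw": 0.005}
    - {"travel": [-0.006, 0, -0.0008], "twist": [0, 0, 0], "claw": 0.005}
    - {"travel": [-0.009, 0, -0.0012], "twist": [0, 0, 0], "claw": 0.005}
    - {"travel": [-0.009, 0, -0.0012], "twist": [0, 0, 0], "claw": 0.005}

```text
clock: 20.85
position: [0.628, -0.0169, 0.1277]
tool_rot: [3.141, -0.088, 1.438]
force: [1.9, 10.3, -2.5]
grip_width: 0.0122
```

```bash
python3 look.py 20;python3 - <<'E'
from st import *
g=bot.grab_frame("wrist");cv2.imwrite("pics/w20.png",g["frame"])
ye=(E[:2]-M)@ry-.086
moves(T,[pose(ye,.1017,2.5),pose(ye,.101,1)])
E
```

```text
E rack y -0.1031 x 0.0000 z 0.1018
F rack y 0.0962 x -0.0002 z 0.1195
20.85 force [ 1.8802 10.2529 -2.4969] along y 10.412317715888312 moment [ 2.0954 -0.1342 -0.0453] 0.012245609646899906
E rack y -0.1028 x 0.0000 z 0.1018
F rack y 0.0964 x -0.0002 z 0.1195
20.9 force [ 1.1297  9.8775 -1.6155] along y 9.940180261079435 moment [ 2.0931 -0.1576 -0.0576] 0.012103703598916564
travel [0.0007, 0.0001, 0.0047] twist [0.0, -2.58, 0.06]
travel [0.0009, 0.0001, 0.008] twist [0.0, -4.08, 0.06]
```

View pics/w20.png

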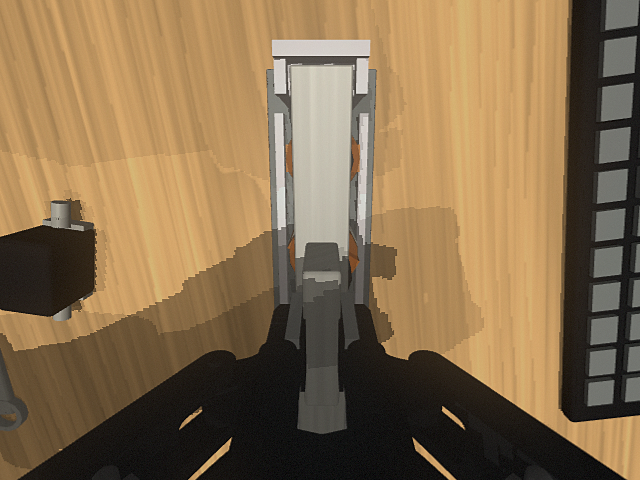

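View pics/s20.png

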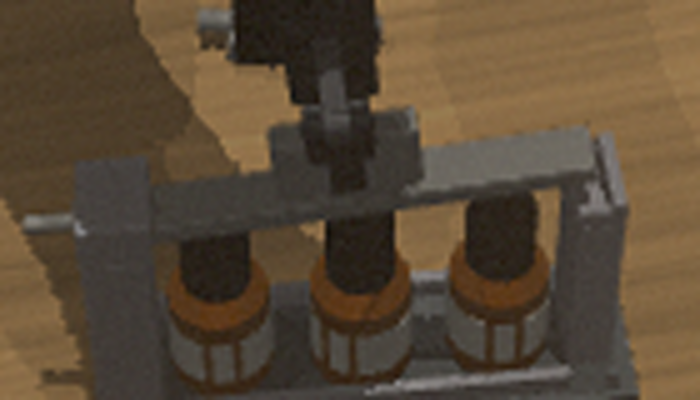

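Far end is inside the end wall (wrist (320,66) vs wall at 48), centred between the cheeks. Lower it.

apply_moves:
  commands:
    - {"travel": [0.0004, 0, 0.0024], "twist": [0, -1.3, 0], "claw": 0.005}
    - {"travel": [0.0007, 0, 0.0047], "twist": [0, -2.6, 0], "claw": 0.005}
    - {"travel": [0.0009, 0, 0.008], "twist": [0, -4.1, 0], "claw": 0.005}
    - {"travel": [0.0009, 0, 0.008], "twist": [0, -4.1, 0], "claw": 0.005}
    - {"travel": [0.0009, 0, 0.008], "twist": [0, -4.1, 0], "claw": 0.005}

```text
clock: 21.45
position: [0.6283, -0.0145, 0.1198]
tool_rot: [3.141, -0.017, 1.439]
force: [0.9, 9.1, 0.3]
grip_width: 0.0122
```

Run:
```python
from st import *
ye=(E[:2]-M)@ry-.086
moves(T,[pose(ye,.1003,0)])
```

```text
E rack y -0.1023 x 0.0001 z 0.1012
F rack y 0.0977 x -0.0003 z 0.1045
21.45 force [0.8767 9.1032 0.347 ] along y 9.13903888973608 moment [ 1.8531 -0.0096 -0.1571] 0.012216415612103376
travel [0.0003, 0.0001, 0.0025] twist [0.02, -0.97, 0.12]
```

apply_moves:
  commands:
    - {"travel": [0.0002, 0, 0.0012], "twist": [0, -0.5, 0.1], "claw": 0.005}
    - {"travel": [0.0003, 0, 0.0025], "twist": [0, -1, 0.1], "claw": 0.005}
    - {"travel": [0.0003, 0, 0.0025], "twist": [0, -1, 0.1], "claw": 0.005}

```text
clock: 21.75
position: [0.6286, -0.0142, 0.1174]
tool_rot: [3.141, 0.001, 1.437]
force: [1.3, 8.1, -0.5]
grip_width: 0.0122
```

```bash
python3 st.py
```

```text
E rack y -0.1022 x 0.0002 z 0.1005
F rack y 0.0978 x 0.0001 z 0.1004
21.75 force [ 1.3101  8.0688 -0.4828] along y 8.17157194904318 moment [ 1.8855 -0.2226 -0.04  ] 0.01220890344383281
```

apply_moves:
  commands:
    - {"travel": [0.002, 0, 0.0004], "twist": [0, 0, 0], "claw": 0.005}
    - {"travel": [0.004, 0, 0.0007], "twist": [0, 0, 0], "claw": 0.005}
    - {"travel": [0.0045, 0, 0.001], "twist": [0, 0, 0], "claw": 0.005}
    - {"travel": [0.0045, 0, 0.001], "twist": [0, 0, 0], "claw": 0.005}

```text
clock: 22.15
position: [0.6293, -0.0107, 0.117]
tool_rot: [3.14, 0.001, 1.436]
force: [-0.6, 5.6, 9.5]
grip_width: 0.0124
```

```bash
python3 look.py 21
python3 - <<'E'
from st import *
g=bot.grab_frame("wrist");cv2.imwrite("pics/w21.png",g["frame"])
E
```

```text
E rack y -0.0987 x 0.0003 z 0.1001
F rack y 0.1013 x 0.0005 z 0.0999
22.15 force [-0.5869  5.6049  9.526 ] along y 5.476789903599861 moment [ 1.3004  0.4885 -0.0492] 0.012432307951948138
E rack y -0.0987 x 0.0003 z 0.1001
F rack y 0.1013 x 0.0005 z 0.0999
22.2 force [-3.1997  5.1381  8.6428] along y 4.665871410442116 moment [ 1.3713  0.3714 -0.0867] 0.01237813613534775
```

View pics/w21.png

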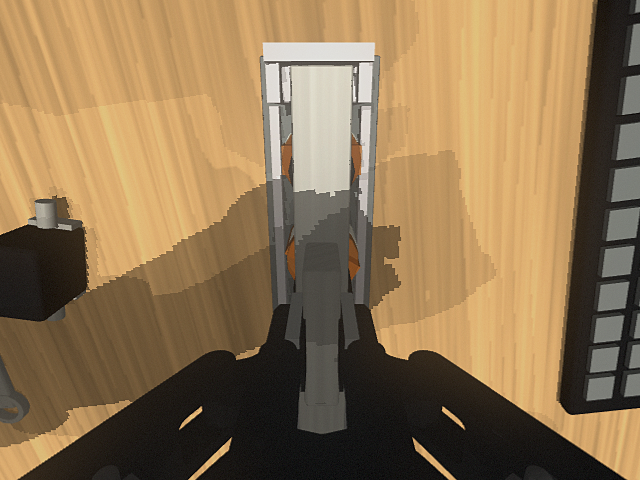

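View pics/s21.png

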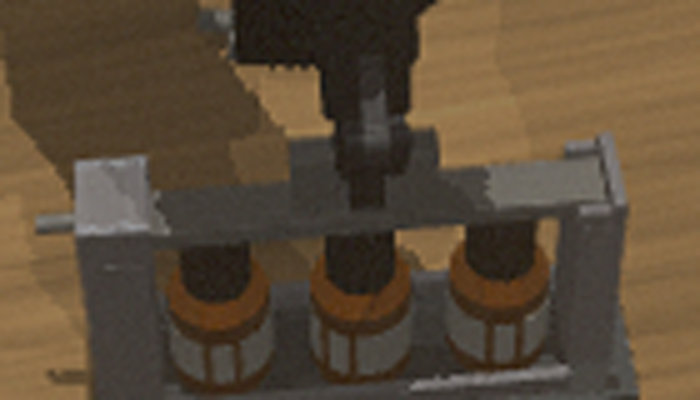

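Bar lies flat on both seats, under 1 mm from the end wall. Nudge on, relax, and open.

apply_moves:
  commands:
    - {"travel": [0.001, 0, -0.0006], "twist": [0, 0, 0], "claw": 0.005}
    - {"travel": [0.001, 0, -0.0006], "twist": [0, 0, 0], "claw": 0.005}

```text
clock: 22.45
position: [0.6292, -0.0101, 0.1171]
tool_rot: [3.141, 0.001, 1.436]
force: [1.6, 4.7, 2.0]
grip_width: 0.0121
```

```bash
python3 st.py
```

```text
E rack y -0.0981 x 0.0001 z 0.1002
F rack y 0.1019 x 0.0004 z 0.0999
22.45 force [1.5793 4.7102 2.0299] along y 4.87884288676813 moment [ 1.4021 -0.2184  0.0312] 0.012052944454461928
```

apply_moves:
  commands:
    - {"travel": [0.0003, 0, 0], "twist": [0, 0, 0], "claw": 0.013}
    - {"travel": [0.0003, 0, 0], "twist": [0, 0, 0], "claw": 0.016}
    - {"travel": [0.0003, 0, 0], "twist": [0, 0, 0], "claw": 0.022}
    - {"travel": [0.0003, 0, 0], "twist": [0, 0, 0], "claw": 0.03}
    - {"travel": [0.0003, 0, 0], "twist": [0, 0, 0], "claw": 0.04}
    - {"travel": [0.0003, 0, 0], "twist": [0, 0, 0], "claw": 0.04}
    - {"travel": [0.0003, 0, -0.005], "twist": [0, 0, 0], "claw": 0.04}
    - {"travel": [0.0003, 0, -0.02], "twist": [0, 0, 0], "claw": 0.04}
    - {"travel": [0.0003, 0, -0.05], "twist": [0, 0, 0], "claw": 0.04}
    - {"travel": [0.0003, 0, -0.1], "twist": [0, 0, 0], "claw": 0.05}

```text
clock: 23.45
position: [0.6277, -0.0103, 0.2168]
tool_rot: [-3.138, 0.003, 1.436]
force: [1.1, -0.5, 0.2]
grip_width: 0.0505
```

apply_moves:
  commands:
    - {"travel": [0.01, 0, -0.04], "twist": [0, 0, 0], "claw": 0.06}
    - {"travel": [0.03, 0, -0.08], "twist": [0, 0, 0], "claw": 0.06}
    - {"travel": [0.03, 0, -0.08], "twist": [0, 0, 0], "claw": 0.06}

```text
clock: 23.75
position: [0.6348, 0.0229, 0.3036]
tool_rot: [3.133, -0.001, 1.438]
force: [-1.1, 0.3, -0.3]
grip_width: 0.0602
```

Run:
```python
from st import *
g=bot.grab_frame("wrist");cv2.imwrite("pics/w22.png",g["frame"])
c=bot.grab_frame("scene");crop(c["frame"],220,200,380,350,5,"pics/s22.png")
t=bot.grab_frame("top");cv2.imwrite("pics/t22.png",t["frame"]);pickle.dump((s,g,c,t),open("w22.pkl","wb"))
```

```text
E rack y -0.0646 x 0.0016 z 0.2865
F rack y 0.1354 x 0.0014 z 0.2867
23.75 force [-1.0561  0.3181 -0.31  ] along y 0.17451755511494765 moment [-0.0022  0.0083  0.0126] 0.06020599913197335
```

View pics/w22.png

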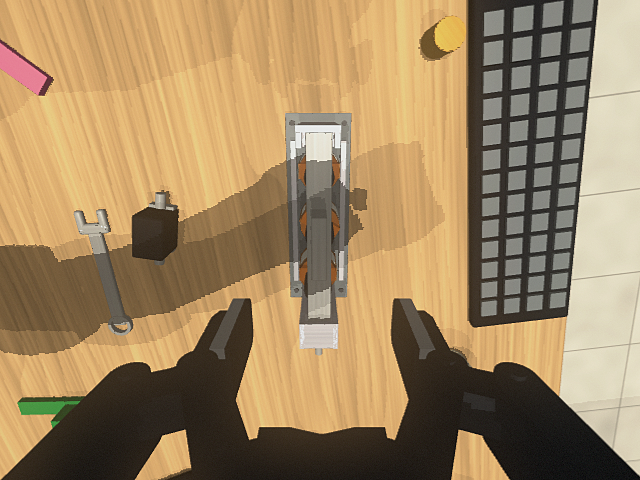

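View pics/s22.png

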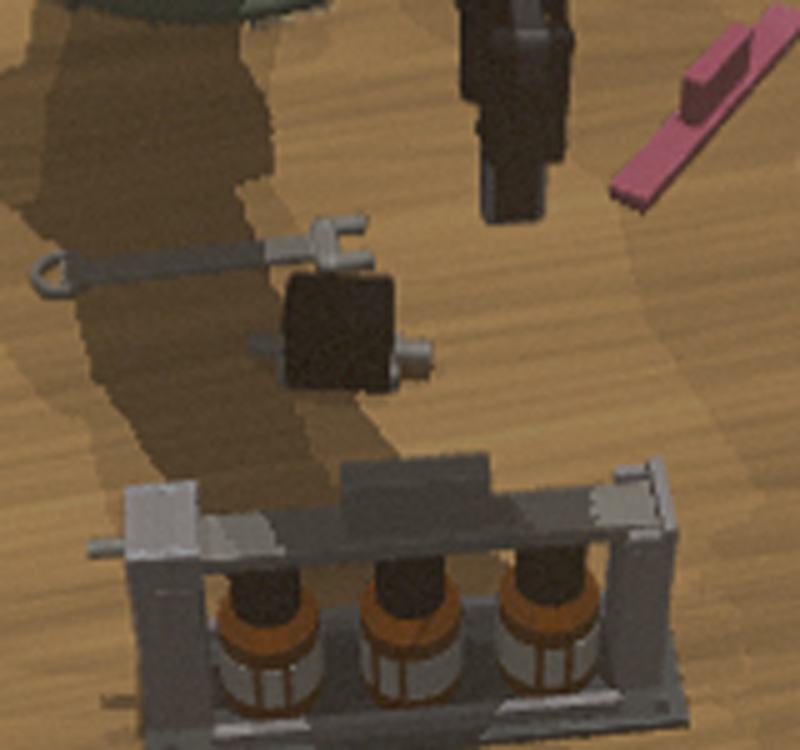

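Run:
```python
from h import *
s,g,c,t=pickle.load(open("w22.pkl","rb"))
im=g["frame"]
a=cv2.resize(im[110:170,280:360],None,fx=6,fy=6,interpolation=2)
b=cv2.resize(im[300:360,280:360],None,fx=6,fy=6,interpolation=2)
cv2.imwrite("pics/x22.png",np.hstack([a,b]))
```

```text
(no output)
```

View pics/x22.png

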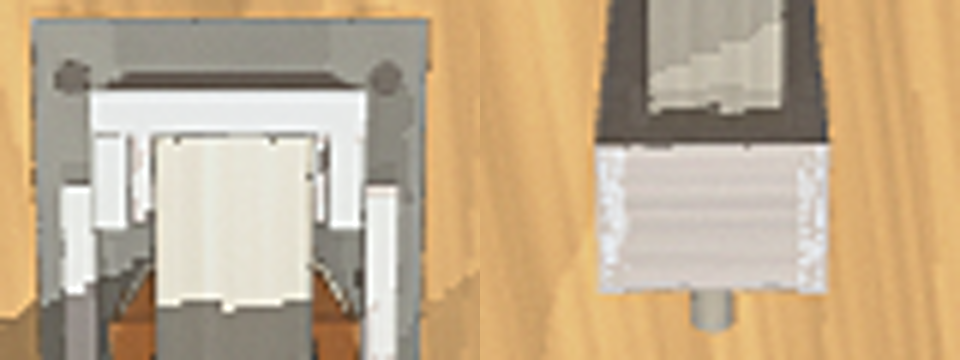

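View pics/t22.png

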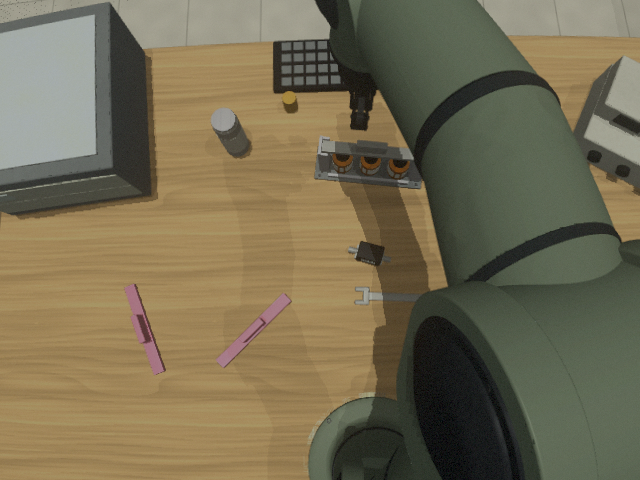

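The bar touches the end wall with no gap (close crop (235,137)), sits between the cheeks, and its other end is under the keeper roof. The bottles, spray can (230,130) and flow meter (370,252) are all standing. Handing in.

```bash
python3 -c "
from workcell import bot
print(bot.job_done())"
```

```text
the job is handed in; nothing more can be done
None
```

I stood the fallen bottle upright in the lane between the other two, then locked the steel bar across the rack. I handed in at about 24 s of the 64 s allowed. `job_done` reports no verdict, so the result rests on my own checks.

**Last checks**
- **Bottles:** all three stand upright under the bar.
- **Bar:** before release it measured flat on both seats (about 100 mm, to within 0.3 mm). It ran from rack y −98 to +102 mm, which means about 6 mm of plunger travel. After release, the close-up shows no gap at the end wall. The other end is under the keeper roof, and the plunger's rod still sticks out behind the keeper.
- **Bystanders:** the flow meter and spray can have not moved.

**What went wrong on the way**
- The first lift after gripping the bottle went outward instead of up. I saw no contact.
- My first placing posture ran into the limits of joints 6 and 7. I re-planned with the hand leaning outward.

No check disagreed at the end. The highest force I read was about 17 N, when the bottle touched the lane floor.

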